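# Dock the slide rotator, load it with reaction tiles on a lifting spatula, start it

## Task

Get the slide rotator ready and start the run. First slide the rotator along the board, fully home and square in its dock, by pushing its two rear corners in turn (it is too heavy to lift). Then, with the lifting spatula, slide under each reaction tile on the metal tray, carry it level and set it on the rotator's two rails, one tile to a pocket between the ridges, never touching a tile with the fingers; when all are loaded lay the spatula back on its rubber mat, and last press the start button on the rotator.

Things in the scene. Friction and masses are not known exactly. Their poses are not given: they have to be found in the camera images.
- rotator: slide rotator: loose heavy white box (about 1.3 kg) that slides on the board, from x = -131 to +98 mm, 112 mm wide (y), housing 38 mm high. Origin: underside, below the platform's middle; z up. Its +x end goes into the dock; the rear end (x = -131 mm), an upright face 38 mm high with corners at y = +-56 mm, is the one to push. Never raise it by 20 mm
- pocket1 (a point): centre of the rearmost pocket, at rail-top height (60 mm over the board); axes as the rotator's. Platform top 48 mm over the board; on it two black rubber rails along x, centred at y = +-41 mm, 12 mm wide, tops at 60 mm: 70 mm free between them, open at the rear
- pocket2 (a point): centre of the middle pocket, 62 mm ahead of pocket1, at rail-top height. On each rail low roof-shaped ridges (7 mm wide, 3.5 mm high) lie 31 mm before and behind every pocket centre: a pocket is 55 mm long (x) at its bottom, 62 mm between the ridge tops
- pocket3 (a point): centre of the foremost pocket (deepest in the dock), 62 mm ahead of pocket2, at rail-top height. Over the rearmost 34 mm of the rotator lies not the platform but a grey console 38 mm high with the start button
- dock_home (a point): where the rotator's origin must come, on the board, rotator x along this x. Dock: fixed U-shaped metal bracket; back stop 22 mm high from x = +99 to +111 mm; two cheeks 18 mm high, inner faces at y = +-58.5 mm (2.5 mm play each side) from x = +57 mm on, flaring outwards to y = +-72 mm at their mouth at x = +27 mm
- start (a joint): push button on the rotator's console, metres pressed: 0 up, 0.005 fully down; springs back; 4 N
- start_top (a point): top of the start button's cap (20 mm across), to be pressed straight down; 114 mm behind and 34 mm to the left (+y) of the rotator's origin
- board: fixed grey board, 228 mm (x) by 1040 mm (y), lying on the table: its top is 22 mm over the table, and all the task's things stand on it
- tray: fixed flat metal tray from x = -125 to +94 mm, 124 mm wide (y); origin: on its underside. Floor 3 mm over the board, open at both x ends; side rims 9 mm high, inner faces at y = +-58 mm. Places for tiles at x = -60, 0, +60 mm; 27 mm ahead (+x) of each stands a pair of stops, 12.5 mm over the board, |y| = 36 to 50 mm: they hold the tile while a blade goes in under it between them
- tile_a: loose white glazed reaction tile, six wells, 49 mm along its x, 104 along y, 6 high, 60 g; origin: centre of its underside, z up. Its two ends (|y| = 34 to 52 mm) are flat below over the whole 49 mm; between them both long edges are relieved: from x = +-14 mm the underside slopes up to 4 mm at the edge, so a thin blade moved along x rides in. Starts on one of the tray's places, x along the tray's. Two or three are there (an absent one is None)
- tile_b: loose white glazed reaction tile, six wells, 49 mm along its x, 104 along y, 6 high, 60 g; origin: centre of its underside, z up. Its two ends (|y| = 34 to 52 mm) are flat below over the whole 49 mm; between them both long edges are relieved: from x = +-14 mm the underside slopes up to 4 mm at the edge, so a thin blade moved along x rides in. Starts on one of the tray's places, x along the tray's. Two or three are there (an absent one is None)
- tile_c: loose white glazed reaction tile, six wells, 49 mm along its x, 104 along y, 6 high, 60 g; origin: centre of its underside, z up. Its two ends (|y| = 34 to 52 mm) are flat below over the whole 49 mm; between them both long edges are relieved: from x = +-14 mm the underside slopes up to 4 mm at the edge, so a thin blade moved along x rides in. Starts on one of the tray's places, x along the tray's. Two or three are there (an absent one is None)
- lifter: loose lifting spatula, 140 g: flat metal blade from x = -68 to +62 mm (the free tip), 54 mm wide, 2 mm thick. Origin: underside of the blade, z up. Over the rear part a wooden grip bar on two posts, along x from -65 to +4 mm, 18 mm wide (y), 36 to 56 mm over the underside, 34 mm free below it. Front post (9 mm thick) at x = -3 mm; a tile has room from there to the tip
- lifter_grip (a point): middle of the spatula's grip bar, 30.5 mm behind and 46 mm above the spatula's origin; take it across its 18 mm width (y)
- lifter_bed (a point): top of the blade where a tile's centre should lie, 33 mm ahead of the spatula's origin
- mat: fixed black rubber mat, 160 mm (x) by 84 mm (y), 2 mm thick; origin: centre of its underside. The spatula lies on it at the start and must lie on it again
- test_kit_1: bystander: small loose blue and white carton 62x112x21 mm; leave it alone

How it is judged:
By the outcome, as a careful person would: the job done as asked, in the order asked, and still so for the second after the job is handed in, with the robot touching nothing.
Of tile_a, tile_b, tile_c only 2 to 3 are there at a start; the rules pass over those that are not, and their reading is None.
At some moment in a run one of rotator, lifter may be knocked a few centimetres aside while the robot is not near it.
It also fails if it takes over 210 s, if anything falls off the work surface, if the arm or the gripper's body presses on something with over 40 N, if the wrist force passes 120 N, or if a joint passes its speed limit or range.

## Robot

A 7-joint arm with a two-finger parallel gripper is mounted at the origin on the work surface; the furniture and walls round the work are solid. World frame = base frame: x ahead of the robot, y to its left, z up, the work surface at z = 0. Lengths are in m, angles in degrees, forces in N, time in s.
With the tool pointing down it reaches from about 0.35 to 0.9 m from the base axis. Payload 8.1 kg.
Tool frame: the origin (TCP) lies on the front face of the gripper's body, between the roots of the fingers; the fingertips stand 73 mm ahead of it and the grasp point (between the pads) lies 54 mm ahead of it; z points along the fingers, y is the line along which they close (so a half turn about z gives the same grasp; the last joint's range is limited). The gripper opens to 85 mm and grips with 20 to 120 N. Pads are 22 mm wide; open, the fingers measure 114 mm over their backs; the gripper's body (76 mm by 85 mm) begins 54 mm behind the grasp point. The pads swing forward as they close: fully open they stand 13 mm farther back than shut.
Start: joints at [57.72, 24.895, 1.432, 90.138, -0.665, 64.973, -4.303], TCP at [0.278, -0.56, 0.304] pointing down, gripper open.
Joint ranges: [-149.89, 149.89], [-25.12, 119.58], [-72.63, 75.52], [4.76, 147.25], [-75.54, 255.54], [6.69, 114.76], [-157.13, 157.13]. Speed limits (degrees/s): [127.2, 127.2, 172.46, 172.46, 180, 180, 180].

## Interface

Orientations are given as a 3x3 rotation matrix whose columns are the frame's x, y, z axes.
In Python, from rig import sense, imaging, sign_off gives the robot as it stands.
- The arm moves only by the tool apply_moves, never from a script. Its argument "series" is a list that holds one entry, the list of rows, each a list of 5 numbers: the gripper's target within -1 to 1 (shut at 1, half-way at 0, fully open at -1), then the shift along the world's x, y, z in cm, then the turn about the world's z in degrees. A call has 1 to 8 rows; each row shifts and turns the commanded pose from where the row before left it; what a row does not reach is not made up. A row lasts 1/10 s, in which the tool goes at most 50 mm and 8.59 degrees, less where a joint would pass 70% of its speed; a pose out of reach is approached as far as the arm can. A call with a gripper value outside its range is refused whole. The fingers move at their own pace and stop on an object; "grip_force" is the grip in N (left out, the last holds). Time passes only in rows, so rows that do not move let the fingers close. It gives the time, the measured TCP pose, the force, the opening and the grip force at its end, in the units of the state.
- sense(): the state, without advancing time (a new reading comes with each control period).
- imaging.camera(name): name is "side" or "top"; returns the picture (384x512x3 uint8, blue, green, red); there is no depth.
- imaging.camera_model(name): a dict with "fx", "fy", "cx", "cy" (pixels), "world_from_camera" (4x4, takes a point from camera to world coordinates). Camera axes: x right, y down, z forward; pixel columns grow to the right and rows downward; lengths in m; the calibration is good to about 2 mm. A picture is of the moment at which its call begins. camera_model takes no time and is no camera call.
- sign_off(): hands the job in; it is judged then, once.
The state is a dict: "t": time; "joint_positions": joint angles; "joint_velocities": joint speeds; "tau": joint torques, N m; "tcp_pos": TCP position; "eef_rot": TCP orientation; "force": force on the tool from outside, world axes, zero at the start; "ft_torque": the same for the moment, N m; "finger_gap": opening from 0.0 (shut) to 1.0 (fully open); "finger_force": force on a finger pad.
Only numpy, scipy, OpenCV 4.12 (cv2) and the standard library are available. Lean on these libraries where they do the work, as an engineer would, in place of code of your own. Each camera call takes 0.05 s, during which the arm holds its last target. There are 200 camera calls.

## Working session

There is one attempt and no reset: what is moved stays moved. The work goes in short steps, Python scripts to look and compute and a tool call to move; the robot and the scene stay as the last step left them, time stands still between calls to the robot, and variables do not carry over. Pictures are saved under pics/ and viewed, at most 14 in all, crops included, and the job is handed in when it is done.

Besides the shell and the picture viewer there is one more tool, called after ">>>" in YAML: its name, and indented under it one key for each argument. apply_moves: Moves the arm, as the interface text tells. Its arguments: {"type":"object","properties":{"series":{"type":"array","items":{"type":"array","items":{"type":"array","items":{"type":"number"}}}},"grip_force":{"type":"number"}},"required":["series"]}

```bash
mkdir -p pics; python3 - <<'E'
from rig import sense, imaging
import cv2, numpy as np
s=sense(); print({k:np.round(v,3).tolist() for k,v in s.items()})
for n in ("top","side"):
    im=imaging.camera(n); cv2.imwrite(f"pics/{n}0.png",im)
    m=imaging.camera_model(n); print(n,m["fx"],m["fy"],m["cx"],m["cy"],np.round(m["world_from_camera"],4).tolist())
E
```

```text
{'t': 0.0, 'joint_positions': [57.72, 24.937, 1.433, 90.191, -0.665, 64.973, -4.304], 'joint_velocities': [0.019, 0.073, 0.039, 0.071, -0.012, 0.013, 0.0], 'tau': [-0.0, -67.048, 1.025, -31.621, 0.016, 0.012, -0.0], 'tcp_pos': [0.278, -0.559, 0.303], 'eef_rot': [[0.896, 0.445, -0.001], [0.445, -0.896, 0.001], [-0.0, -0.002, -1.0]], 'force': [0.128, 0.69, 0.792], 'ft_torque': [0.009, 0.003, 0.077], 'finger_force': 0.0, 'finger_gap': 1.0}
top 356.8062620549795 356.8062620549795 255.40910436870735 194.65492290680996 [[-0.0299, -0.9953, 0.0924, 0.2874], [-0.9995, 0.0295, -0.0066, 0.0879], [0.0039, -0.0926, -0.9957, 1.1822], [0.0, 0.0, 0.0, 1.0]]
side 368.29290145168636 368.29290145168636 254.20337859162603 185.42398690239835 [[-0.9534, -0.2112, 0.2153, 0.1634], [-0.3008, 0.6157, -0.7283, 0.8884], [0.0213, -0.7591, -0.6506, 0.7851], [0.0, 0.0, 0.0, 1.0]]
```

View pics/top0.png

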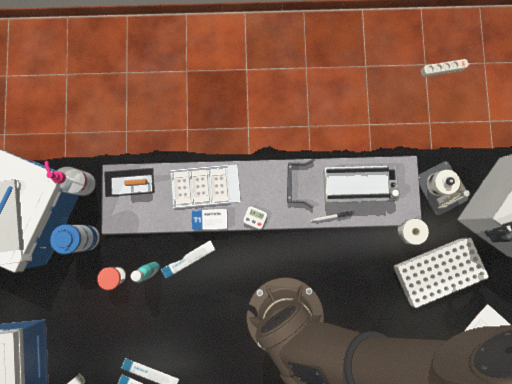

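View pics/side0.png

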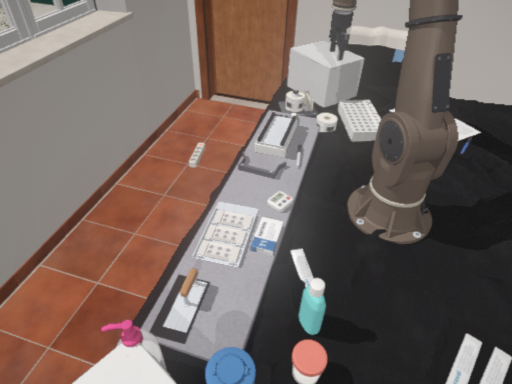

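The top picture shows the board with the spatula on its mat (131,184), three tiles on the tray (202,186), the dock (298,183) and the rotator (360,184), which has its button end on the right. I'll enlarge these for measuring.

```bash
cat > h.py <<'E'
import numpy as np, cv2
from rig import sense, imaging
def ray(n,u,v):
    m=imaging.camera_model(n); T=np.array(m["world_from_camera"])
    return T[:3,3], T[:3,:3]@np.array([(u-m["cx"])/m["fx"],(v-m["cy"])/m["fy"],1.])
def onz(n,u,v,z):
    o,d=ray(n,u,v); return o+d*(z-o[2])/d[2]
def proj(n,p):
    m=imaging.camera_model(n); T=np.array(m["world_from_camera"])
    c=T[:3,:3].T@(np.array(p)-T[:3,3]); return np.array([m["fx"]*c[0]/c[2]+m["cx"],m["fy"]*c[1]/c[2]+m["cy"]])
def rect(n,z,x0,x1,y0,y1,s,name=None,im=None):
    """rectified picture of plane z; right = -y, up = +x ; s px per mm"""
    W=int((y1-y0)*1000*s);H=int((x1-x0)*1000*s)
    src=np.float32([proj(n,(x1,y1,z)),proj(n,(x1,y0,z)),proj(n,(x0,y0,z)),proj(n,(x0,y1,z))])
    im=imaging.camera(n) if im is None else im
    M=cv2.getPerspectiveTransform(src,np.float32([[0,0],[W,0],[W,H],[0,H]]))
    o=cv2.warpPerspective(im,M,(W,H),flags=cv2.INTER_CUBIC)
    for k in range(int(np.ceil(y0*20)),int(y1*20)+1):
        c=int((y1-k/20)*1000*s); cv2.line(o,(c,0),(c,8),(0,0,255),1); cv2.putText(o,f"{k*5}",(c,20),0,.35,(0,0,255),1)
    for k in range(int(np.ceil(x0*20)),int(x1*20)+1):
        c=int((x1-k/20)*1000*s); cv2.line(o,(0,c),(8,c),(0,0,255),1); cv2.putText(o,f"{k*5}",(10,c),0,.35,(0,0,255),1)
    return o
E
python3 - <<'E'
from h import *
t=cv2.imread("pics/top0.png")
a=cv2.resize(t[155:232,100:260],None,fx=4.8,fy=3.85*4.8/4.8,interpolation=3)
b=cv2.resize(t[155:232,270:430],None,fx=4.8,fy=3.85,interpolation=3)
cv2.imwrite("pics/t_crop.png",np.vstack([a,b]))
for u,v in ((103,165),(417,156),(103,234),(419,224)): print(u,v,onz("top",u,v,.022).round(3))
E
```

```text
103 165 [0.508 0.578 0.022]
417 156 [ 0.508 -0.457  0.022]
103 234 [0.282 0.576 0.022]
419 224 [ 0.284 -0.448  0.022]
```

View pics/t_crop.png

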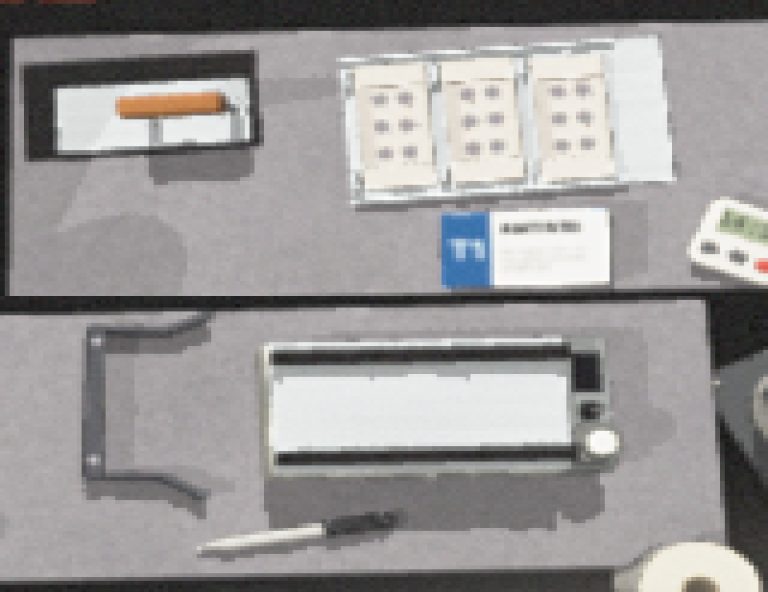

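```bash
cat > meas.py <<'E'
from h import *
def blob(n,im,mask_fn,box,z,k=4,amin=30):
    u0,v0,u1,v1=box
    c=cv2.resize(im[v0:v1,u0:u1],None,fx=k,fy=k,interpolation=cv2.INTER_CUBIC)
    m=mask_fn(c).astype(np.uint8)
    cs,_=cv2.findContours(m,cv2.RETR_EXTERNAL,cv2.CHAIN_APPROX_NONE)
    out=[]
    for q in cs:
        if cv2.contourArea(q)<amin*k*k: continue
        P=(q[:,0,:]+.5)/k-.5+[u0,v0]
        W=np.float32([onz(n,*p,z)[:2] for p in P])
        (cx,cy),(w,h),a=cv2.minAreaRect(W*1000)
        out.append((round(cx,1),round(cy,1),round(w,1),round(h,1),round(a,1)))
    return out
E
python3 - <<'E'
from meas import *
t=cv2.imread("pics/top0.png"); s=cv2.imread("pics/side0.png")
g=lambda c:c.max(2); sat=lambda c:c.max(2).astype(int)-c.min(2)
print("rails",blob("top",t,lambda c:g(c)<75,(320,160,400,206),.082))
print("mat",blob("top",t,lambda c:g(c)<70,(104,163,158,200),.024))
print("bar",blob("top",t,lambda c:(sat(c)>70),(104,163,158,200),.080,amin=10))
print("platform",blob("top",t,lambda c:g(c)>205,(324,164,393,206),.070))
print("button",blob("top",t,lambda c:g(c)>215,(388,186,402,198),.066,amin=8))
print("traybright",blob("top",t,lambda c:g(c)>200,(165,162,243,210),.03))
print("tiles",blob("top",t,lambda c:(sat(c)>14)&(g(c)>200),(165,162,243,210),.031))
print("dock",blob("top",t,lambda c:g(c)<110,(284,158,318,208),.04))
# mask-free hand points from the crop
U=lambda x,y:(100+x/4.8-.4,155+y/3.85-.4); L=lambda x,y:(270+x/4.8-.4,155+(y-296)/3.85-.4)
for nm,f,x,y,z in [("btn",L,601,440,.068),("railUL",L,272,358,.082),("railUR",L,572,350,.082),("railLL",L,275,459,.082),("railLR",L,575,453,.082),
 ("screwU",L,96,340,.044),("screwL",L,93,459,.044),("stopin_U",L,105,350,.044),("stopin_L",L,103,455,.044),("cheekU end",L,208,314,.04),("cheekL end",L,204,492,.04),
 ("rearR",L,605,350,.06),("barL",U,117,105,.08),("barR",U,224,100,.08),("bladeUL",U,55,90,.026),("bladeLL",U,57,153,.026),
 ("trayR up",U,661,36,.025),("trayR lo",U,676,181,.025),("trayL up",U,340,60,.025),("trayL lo",U,352,203,.025)]:
    print(nm,(onz("top",*f(x,y),z)*1000).round(1)[:2])
E
```

```text
rails [(376.2, -239.1, 192.9, 10.9, 89.3), (456.3, -250.5, 212.3, 34.8, 82.0)]
mat [(447.9, 492.3, 81.4, 155.9, 2.6)]
bar [(441.2, 454.3, 15.0, 66.3, 2.8)]Traceback (most recent call last):
  File "<stdin>", line 7, in <module>
  File "meas.py", line 11, in blob
    W=np.float32([onz(n,*p,z)[:2] for p in P])
                  ~~~^^^^^^^^
  File "h.py", line 7, in onz
    o,d=ray(n,u,v); return o+d*(z-o[2])/d[2]
        ~~~^^^^^^^
  File "h.py", line 4, in ray
    m=imaging.camera_model(n); T=np.array(m["world_from_camera"])
ValueError: time passes only in moves, steps and waits
```

```bash
sed -i 's/^def ray/_M={}\ndef model(n):\n    if n not in _M: _M[n]=imaging.camera_model(n)\n    return _M[n]\ndef ray/; s/m=imaging.camera_model(n)/m=model(n)/' h.py
sed -i 's/^    return _M\[n\]/    return _M[n]/' h.py
cat > m1.py <<'E'
from meas import *
t=cv2.imread("pics/top0.png")
g=lambda c:c.max(2); sat=lambda c:c.max(2).astype(int)-c.min(2)
print("platform",blob("top",t,lambda c:g(c)>205,(324,164,393,206),.070))
print("button",blob("top",t,lambda c:g(c)>215,(388,186,402,198),.066,amin=8))
print("traybright",blob("top",t,lambda c:g(c)>200,(165,162,243,210),.03))
print("tiles",blob("top",t,lambda c:(sat(c)>14)&(g(c)>200),(165,162,243,210),.031))
print("dock",blob("top",t,lambda c:g(c)<110,(284,158,318,208),.04))
U=lambda x,y:(100+x/4.8-.4,155+y/3.85-.4); L=lambda x,y:(270+x/4.8-.4,155+(y-296)/3.85-.4)
for nm,f,x,y,z in [("btn",L,601,440,.068),("railUL",L,272,358,.082),("railUR",L,572,350,.082),("railLL",L,275,459,.082),("railLR",L,575,453,.082),
 ("screwU",L,96,340,.044),("screwL",L,93,459,.044),("stopin_U",L,105,350,.044),("stopin_L",L,103,455,.044),("cheekU end",L,208,314,.04),("cheekL end",L,204,492,.04),
 ("rearR",L,605,350,.06),("barL",U,117,105,.08),("barR",U,224,100,.08),("bladeUL",U,55,90,.026),("bladeLL",U,57,153,.026),
 ("trayR up",U,661,36,.025),("trayR lo",U,676,181,.025),("trayL up",U,340,60,.025),("trayL lo",U,352,203,.025)]:
    print(nm,(onz("top",*f(x,y),z)*1000).round(1)[:2])
E
grep -n "_M" h.py; python3 m1.py
```

```text
3:_M={}
5:    if n not in _M: _M[n]=imaging.camera_model(n)
6:    return _M[n]
platform [(414.6, -238.3, 60.3, 197.4, 0.2), (470.0, -237.4, 16.4, 196.3, 3.7)]
button [(385.2, -359.1, 18.3, 17.4, 88.3)]
traybright [(430.1, 243.0, 126.3, 219.6, 3.2)]
tiles [(429.1, 274.7, 73.6, 19.4, 7.3), (430.3, 216.2, 21.1, 70.2, 81.9), (429.1, 327.5, 84.5, 30.4, 2.3)]
dock [(429.0, -67.3, 109.7, 161.8, 88.3)]
btn [ 386.2 -357.8]
railUL [ 458.  -142.6]
railUR [ 458.8 -338.1]
railLL [ 375.9 -140.5]
railLR [ 375.  -334.6]
screwU [482.6 -32.8]
screwL [382.5 -26.9]
stopin_U [473.9 -38.5]
stopin_L [385.7 -33.7]
cheekU end [ 503.2 -109.9]
cheekL end [ 353.1 -100.5]
rearR [ 461.6 -368.6]
barL [441.7 487.7]
barR [443.7 418.5]
bladeUL [463.3 549.4]
bladeLL [409.6 547.7]
trayR up [497.8 136.6]
trayR lo [373.6 129.5]
trayL up [483.5 356. ]
trayL lo [361.5 348.8]
```

The rotator axis is at X≈417 mm with yaw about 0, and its rear face is at Y≈-375. The dock axis runs along +Y, tilted about 3° towards +X, and home is near (427,-133). The sizes agree with those given: rails 82 mm apart and tray 220x126 mm. I'll push the low-X corner first.

>>> apply_moves:
  series:
    - [[1,1.1,1.7,-1.3,7.95],[1,1.1,1.7,-1.3,7.95],[1,1.1,1.7,-1.3,7.95],[1,1.1,1.7,-1.3,7.95],[1,1.1,1.7,-1.3,7.95],[1,1.1,1.7,-1.3,7.95],[1,1.1,1.7,-1.3,7.95],[1,1.1,1.7,-1.3,7.95]]
  grip_force: 60

```text
t: 0.9
tcp_pos: [0.3661, -0.423, 0.1992]
eef_rot: [[-0.006, 1.0, -0.0], [1.0, 0.006, 0.0], [0.0, -0.0, -1.0]]
force: [-0.1, -0.1, -0.1]
finger_gap: 0.005
finger_force: 0.0
```

>>> apply_moves:
  series:
    - [[1,0,0,-3,0.3],[1,0,0,-3,0],[1,0,0,-2.6,0],[1,0,1.5,0,0],[1,0,1.5,0,0],[1,0,1,0,0],[1,0,1,0,0],[1,0,0,0,0]]

```text
t: 1.7
tcp_pos: [0.3664, -0.3728, 0.1151]
eef_rot: [[-0.007, 1.0, 0.001], [1.0, 0.007, -0.001], [-0.001, 0.001, -1.0]]
force: [1.0, 0.2, -0.7]
finger_gap: -0.002
finger_force: 0.0
```

```bash
python3 - <<'E'
from meas import *
s=sense(); print(np.round(s["joint_positions"],1))
t=imaging.camera("top"); cv2.imwrite("pics/t1.png",t)
E
cat > rot.py <<'E'
# rotator pose from the white band between the rails + rails, top view
from meas import *
import sys
def rot(t):
    g=lambda c:c.max(2)
    P=blob("top",t,lambda c:g(c)>205,(270,150,400,215),.070,amin=150)
    B=blob("top",t,lambda c:g(c)<75,(270,160,400,212),.082,amin=40)
    return P,B
if __name__=="__main__":
    t=cv2.imread(sys.argv[1]); print(rot(t))
E
python3 rot.py pics/t1.png
```

```text
[ 50.1  30.2 -14.1 114.6  11.9  36.4  28.6]
([(407.2, -231.4, 198.7, 78.8, 89.5)], [(378.8, -231.5, 192.5, 11.7, 88.1), (457.8, -244.6, 211.2, 35.3, 80.9)])
```

>>> apply_moves:
  series:
    - [[1,0,0.6,0,0],[1,0,0.6,0,0],[1,0,0.6,0,0],[1,0,0.6,0,0],[1,0,0,0,0]]

```text
t: 2.25
tcp_pos: [0.3659, -0.3511, 0.1148]
eef_rot: [[-0.004, 1.0, 0.001], [1.0, 0.004, -0.003], [-0.003, 0.001, -1.0]]
force: [-1.5, -3.8, 2.9]
finger_gap: 0.004
finger_force: 1.8
```

```bash
python3 - <<'E'
from rot import *
t=imaging.camera("top"); cv2.imwrite("pics/t2.png",t); print(rot(t))
E
```

```text
([(431.8, -213.5, 196.4, 76.1, 85.4)], [(383.4, -211.5, 191.0, 11.7, 86.1), (379.3, -350.1, 31.8, 108.5, 86.1), (463.1, -228.4, 213.0, 35.1, 77.4)])
```

>>> apply_moves:
  series:
    - [[1,0,-2,0,0],[1,0.2,-2,0,0],[1,3.3,0,0,0],[1,3.3,0,0,0],[1,3.3,0.5,0,0],[1,0,1.5,0,0],[1,0,1,0,0],[1,0,0.6,0,0]]

```text
t: 3.1
tcp_pos: [0.4664, -0.3539, 0.114]
eef_rot: [[-0.005, 1.0, 0.0], [1.0, 0.005, -0.001], [-0.001, 0.0, -1.0]]
force: [1.4, -6.0, -4.2]
finger_gap: 0.003
finger_force: 2.8
```

>>> apply_moves:
  series:
    - [[1,0,0.6,0,0],[1,0,0.6,0,0],[1,0,0.6,0,0],[1,0,0,0,0]]

```text
t: 3.5
tcp_pos: [0.4658, -0.3361, 0.1141]
eef_rot: [[-0.004, 1.0, -0.0], [1.0, 0.004, -0.001], [-0.001, -0.0, -1.0]]
force: [0.9, -0.4, 0.7]
finger_gap: 0.001
finger_force: 0.4
```

```bash
python3 - <<'E'
from rot import *
t=imaging.camera("top"); cv2.imwrite("pics/t3.png",t); print(rot(t))
E
```

```text
([(416.2, -193.4, 195.8, 60.1, 88.0)], [(376.1, -192.5, 192.2, 10.9, 88.3), (456.6, -206.6, 214.0, 34.4, 80.0), (450.0, -345.3, 51.5, 74.1, 88.3)])
```

>>> apply_moves:
  series:
    - [[1,0,-2,0,0],[1,-3.3,-0.5,0,0],[1,-3.3,0,0,0],[1,-3.3,0,0,0],[1,0,1.5,0,0],[1,0,1.2,0,0],[1,0,0.6,0,0],[1,0,0.6,0,0]]

```text
t: 4.35
tcp_pos: [0.3685, -0.3221, 0.1141]
eef_rot: [[-0.006, 1.0, 0.001], [1.0, 0.006, -0.001], [-0.001, 0.001, -1.0]]
force: [-1.6, -6.6, -1.2]
finger_gap: 0.0
finger_force: 3.2
```

>>> apply_moves:
  series:
    - [[1,0,0.6,0,0],[1,0,0.6,0,0],[1,0,0.4,0,0],[1,0,0,0,0]]

```text
t: 4.75
tcp_pos: [0.3686, -0.3061, 0.1141]
eef_rot: [[-0.006, 1.0, 0.0], [1.0, 0.006, -0.001], [-0.001, 0.0, -1.0]]
force: [-2.5, -4.3, -0.0]
finger_gap: 0.002
finger_force: 2.3
```

```bash
python3 - <<'E'
from rot import *
t=imaging.camera("top"); cv2.imwrite("pics/t4.png",t); print(rot(t))
E
```

```text
([(425.1, -167.9, 195.7, 65.9, 86.5)], [(382.7, -166.0, 191.7, 9.4, 86.2), (376.3, -349.4, 32.6, 73.9, 86.1), (379.2, -312.2, 110.5, 50.2, 10.8), (461.8, -182.9, 212.2, 35.3, 78.3)])
```

>>> apply_moves:
  series:
    - [[1,0,-2,0,0],[1,3.3,-1,0,0],[1,3.3,0,0,0],[1,3.4,0,0,0],[1,0,1.4,0,0],[1,0,0.6,0,0],[1,0,0.6,0,0],[1,0,0.6,0,0]]

```text
t: 5.6
tcp_pos: [0.4674, -0.3048, 0.1141]
eef_rot: [[-0.004, 1.0, 0.001], [1.0, 0.004, -0.002], [-0.002, 0.001, -1.0]]
force: [1.9, -5.8, -3.4]
finger_gap: 0.002
finger_force: 2.9
```

>>> apply_moves:
  series:
    - [[1,0,0,0,0],[1,0,-2,0,0],[1,-3.4,-0.6,0,0],[1,-3.3,0,0,0],[1,-3.3,0,0,0],[1,0,1.4,0,0],[1,0,1.2,0,0],[1,0,0.6,0,0]]

```text
t: 6.4
tcp_pos: [0.3683, -0.2969, 0.1142]
eef_rot: [[-0.007, 1.0, 0.0], [1.0, 0.007, -0.0], [-0.0, 0.0, -1.0]]
force: [-1.8, -7.1, -2.0]
finger_gap: -0.003
finger_force: 3.3
```

>>> apply_moves:
  series:
    - [[1,0,0.6,0,0],[1,0,0.5,0,0],[1,0,0.5,0,0],[1,0,0,0,0]]

```text
t: 6.8
tcp_pos: [0.3688, -0.2819, 0.1141]
eef_rot: [[-0.006, 1.0, 0.001], [1.0, 0.006, -0.001], [-0.001, 0.001, -1.0]]
force: [-1.9, -2.9, 0.5]
finger_gap: 0.003
finger_force: 1.7
```

```bash
python3 - <<'E'
from rot import *
t=imaging.camera("top"); cv2.imwrite("pics/t5.png",t); print(rot(t))
E
```

```text
([(422.5, -144.0, 195.2, 58.7, 85.7)], [(383.4, -142.0, 191.7, 9.1, 85.8), (379.3, -286.6, 110.0, 46.4, 11.3), (440.2, -254.4, 15.6, 29.2, 86.7), (399.5, -335.9, 62.8, 126.0, 86.1), (464.8, -147.9, 190.6, 9.6, 85.7)])
```

>>> apply_moves:
  series:
    - [[1,0,-2,0,0],[1,3.3,-1,0,0],[1,3.3,0,0,0],[1,3.3,0,0,0],[1,0,1.3,0,0],[1,0,0.5,0,0],[1,0,0.5,0,0],[1,0,0,0,0]]

```text
t: 7.65
tcp_pos: [0.4662, -0.2884, 0.1139]
eef_rot: [[-0.006, 1.0, -0.001], [1.0, 0.006, -0.0], [-0.0, -0.001, -1.0]]
force: [-0.3, 0.6, -0.0]
finger_gap: 0.002
finger_force: 0.0
```

>>> apply_moves:
  series:
    - [[1,0,0.4,0,0],[1,0,0.4,0,0],[1,0,0,0,0]]

```text
t: 7.95
tcp_pos: [0.4666, -0.2815, 0.1141]
eef_rot: [[-0.004, 1.0, 0.001], [1.0, 0.004, -0.001], [-0.001, 0.001, -1.0]]
force: [0.8, -1.7, -0.9]
finger_gap: -0.003
finger_force: 1.3
```

```bash
python3 - <<'E'
from rot import *
t=imaging.camera("top"); cv2.imwrite("pics/t6.png",t); print(rot(t))
E
```

```text
([(423.4, -137.5, 194.9, 64.9, 86.6)], [(381.5, -136.5, 191.5, 9.4, 87.0), (441.0, -247.8, 15.6, 29.9, 88.3), (463.0, -141.2, 191.3, 9.7, 86.8), (469.1, -337.7, 70.0, 36.4, 88.3), (449.3, -292.3, 79.1, 52.4, 41.5)])
```

>>> apply_moves:
  series:
    - [[1,0,-2,0,0],[1,-3.3,0,0,0],[1,-3.3,0,0,0],[1,-3.3,0,0,0],[1,0,1.6,0,0],[1,0,0.6,0,0],[1,0,0.5,0,0],[1,0,0,0,0]]

```text
t: 8.8
tcp_pos: [0.3684, -0.2737, 0.114]
eef_rot: [[-0.006, 1.0, 0.0], [1.0, 0.006, -0.0], [-0.0, 0.0, -1.0]]
force: [-0.4, -0.0, 0.3]
finger_gap: 0.002
finger_force: 0.0
```

>>> apply_moves:
  series:
    - [[1,0,0.4,0,0],[1,0,0,0,0]]

```text
t: 9.0
tcp_pos: [0.3685, -0.2707, 0.1141]
eef_rot: [[-0.005, 1.0, 0.001], [1.0, 0.005, -0.001], [-0.001, 0.001, -1.0]]
force: [-0.7, -4.3, -0.1]
finger_gap: -0.002
finger_force: 2.1
```

>>> apply_moves:
  series:
    - [[1,0,0.4,0,0],[1,0,0,0,0]]

```text
t: 9.2
tcp_pos: [0.3688, -0.2701, 0.1145]
eef_rot: [[-0.002, 1.0, 0.003], [1.0, 0.002, -0.005], [-0.005, 0.003, -1.0]]
force: [-1.5, -18.2, -5.3]
finger_gap: -0.003
finger_force: 9.2
```

The force rose to 18 N, so the low-X side has met the stop. Next is the other corner.

>>> apply_moves:
  series:
    - [[1,0,-2,0,0],[1,3.3,-0.4,0,0],[1,3.3,0,0,0],[1,3.3,0,0,0],[1,0,1.2,0,0],[1,0,0.3,0,0],[1,0,0.3,0,0],[1,0,0,0,0]]

```text
t: 10.0
tcp_pos: [0.4695, -0.2766, 0.1151]
eef_rot: [[-0.003, 1.0, 0.007], [1.0, 0.003, -0.007], [-0.007, 0.007, -1.0]]
force: [6.4, -17.9, -5.5]
finger_gap: -0.003
finger_force: 9.2
```

>>> apply_moves:
  series:
    - [[1,0,0.3,0,0],[1,0,0,0,0]]

```text
t: 10.2
tcp_pos: [0.4703, -0.2758, 0.1159]
eef_rot: [[-0.001, 1.0, 0.01], [1.0, 0.001, -0.01], [-0.01, 0.01, -1.0]]
force: [8.3, -24.6, -5.0]
finger_gap: -0.002
finger_force: 12.4
```

>>> apply_moves:
  series:
    - [[1,0,0.3,0,0],[1,0,0,0,0]]

```text
t: 10.4
tcp_pos: [0.4708, -0.2753, 0.1164]
eef_rot: [[0.001, 1.0, 0.012], [1.0, -0.001, -0.013], [-0.013, 0.012, -1.0]]
force: [11.6, -32.7, -5.1]
finger_gap: -0.003
finger_force: 16.6
```

Rear-face contacts are (369,-270) and (471,-275), a yaw of -2.9°, which matches the dock. I'll back off, rise and check.

>>> apply_moves:
  series:
    - [[0,0,-2.5,0,0],[0,0,-1,3,0],[0,0,3,5,0],[0,0,5,2,0],[0,-1,5,0,0],[0,-1,5,0,0],[0,-1,5,0,0],[0,0,5,0,0]]

```text
t: 11.2
tcp_pos: [0.4355, -0.0299, 0.2054]
eef_rot: [[-0.005, 1.0, -0.001], [1.0, 0.005, -0.0], [-0.0, -0.001, -1.0]]
force: [1.3, 0.4, 0.2]
finger_gap: 0.498
finger_force: 0.0
```

>>> apply_moves:
  series:
    - [[-0.2,0,5,0,0],[-0.2,0,5,0,0],[-0.2,0,5,0,0],[-0.2,0,5,0,0],[-0.2,0,5,0,0],[-0.2,0,5,0,0],[-0.2,0,5,0,0],[-0.2,0,5,0,0]]

```text
t: 12.0
tcp_pos: [0.4365, 0.3704, 0.2052]
eef_rot: [[-0.006, 1.0, -0.0], [1.0, 0.006, -0.0], [-0.0, -0.0, -1.0]]
force: [1.8, -0.6, -0.1]
finger_gap: 0.6
finger_force: 0.0
```

```bash
python3 - <<'E'
from rot import *
t=imaging.camera("top"); s=imaging.camera("side"); cv2.imwrite("pics/t7.png",t); cv2.imwrite("pics/s7.png",s)
S=sense(); print(np.round(S["joint_positions"],1),S["tcp_pos"])
a=cv2.resize(t[155:225,270:400],None,fx=5,fy=5,interpolation=3)
b=cv2.resize(s[110:180,200:330],None,fx=3.5,fy=3.5,interpolation=3)
o=np.zeros((595,650,3),np.uint8); o[:350]=a; o[350:595,:455]=b; cv2.imwrite("pics/v7.png",o)
g=lambda c:c.max(2)
print(rot(t)); print("button",blob("top",t,lambda c:g(c)>215,(350,186,372,202),.067,amin=8))
E
```

```text
[-27.9  28.4 -25.4 102.4  14.6  52.2 -58.8] [0.4344743  0.37652612 0.2056054 ]
([(425.4, -133.4, 195.2, 67.4, 86.6)], [(383.7, -131.3, 191.6, 11.6, 85.5), (440.7, -242.8, 15.6, 30.7, 86.8), (464.5, -136.2, 190.5, 9.7, 86.1)])
button [(385.2, -249.2, 18.2, 17.4, 88.3), (399.5, -222.3, 11.8, 22.5, 86.9)]
```

View pics/v7.png

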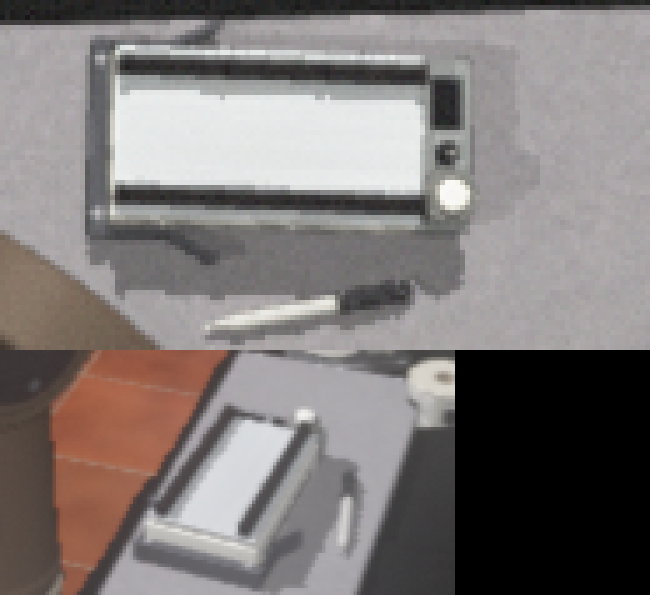

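The rotator is seated squarely against the stop, with its origin near (424,-134) mm and yaw about -3.3°. Next is the spatula.

```bash
cat > lift.py <<'E'
from meas import *
sat=lambda c:c.max(2).astype(int)-c.min(2)
def org(c):
    h=cv2.cvtColor(c,cv2.COLOR_BGR2HSV); return (h[...,0]<20)&(h[...,1]>110)&(h[...,2]>80)
def bar(t,s):
    print("top bar",blob("top",t,org,(100,155,170,205),.080,amin=8))
    print("side bar",blob("side",s,org,(165,255,225,310),.078,amin=8))
if __name__=="__main__":
    for k in "07": print(k); bar(cv2.imread(f"pics/{'top0' if k=='0' else 't7'}.png"),cv2.imread(f"pics/{'side0' if k=='0' else 's7'}.png"))
    t=cv2.imread("pics/t7.png"); s=cv2.imread("pics/s7.png")
    a=cv2.resize(t[150:230,95:255],None,fx=4,fy=4,interpolation=3); b=cv2.resize(s[190:350,140:300],None,fx=1.75,fy=1.75,interpolation=3)
    o=np.zeros((600,640,3),np.uint8); o[:320]=a; o[320:,:280]=b; cv2.imwrite("pics/v8.png",o)
E
python3 lift.py
```

```text
0
top bar [(440.3, 453.5, 15.0, 67.6, 2.5)]
side bar [(506.2, 424.6, 18.9, 41.6, 27.9)]
7
top bar []
side bar [(506.2, 424.6, 18.9, 41.5, 27.9)]
```

View pics/v8.png

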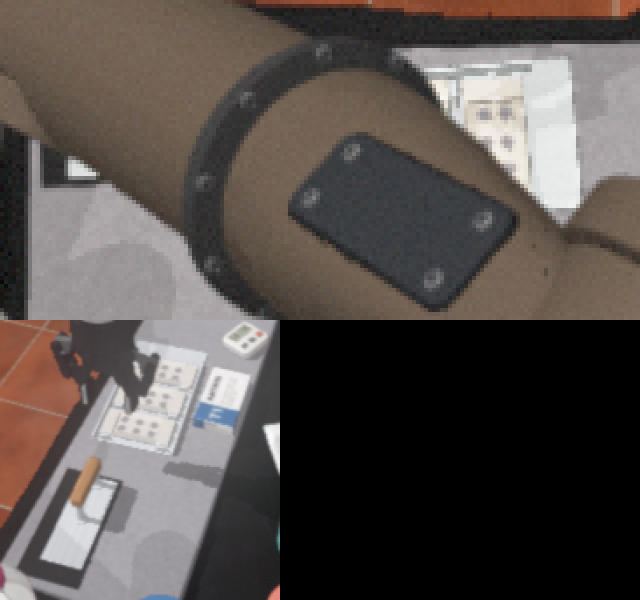

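```bash
sed -i 's/(165,255,225,310)/(176,262,206,300)/' lift.py; python3 - <<'E'
from lift import *
for n in ("side0","s7"): 
    s=cv2.imread(f"pics/{n}.png"); print(blob("side",s,org,(176,262,206,300),.073,amin=8))
    m=org(s[262:300,176:206]); v,u=np.nonzero(m); print(u.min()+176,u.max()+176,v.min()+262,v.max()+262,u.mean()+176,v.mean()+262)
for p in ((.441,.487,.08),(.443,.418,.08),(.4415,.4535,.075)): print(proj("side",p),proj("top",p))
E
```

```text
[]Traceback (most recent call last):
  File "<stdin>", line 4, in <module>
    return umr_minimum(a, axis, None, out, keepdims, initial, where)
ValueError: zero-size array to reduction operation minimum which has no identity
```

```bash
python3 - <<'E'
from lift import *
for n in ("side0","s7"): 
    s=cv2.imread(f"pics/{n}.png"); print(s[275,180:202].tolist())
    m=sat(s[262:302,172:208])>45; v,u=np.nonzero(m); print(u.min()+172,u.max()+172,v.min()+262,v.max()+262,u.mean()+172,v.mean()+262,m.sum())
    print(blob("side",s,lambda c:sat(c)>45,(172,262,208,302),.073,amin=8))
for p in ((.441,.487,.08),(.443,.418,.08),(.4415,.4535,.075)): print(proj("side",p),proj("top",p))
E
```

```text
[[90, 88, 95], [101, 99, 105], [112, 109, 114], [130, 127, 131], [152, 148, 152], [166, 161, 166], [161, 158, 166], [139, 150, 176], [120, 153, 196], [113, 148, 192], [110, 145, 188], [109, 144, 186], [108, 141, 183], [101, 133, 174], [94, 118, 154], [85, 102, 130], [94, 104, 124], [130, 132, 143], [165, 161, 165], [175, 170, 173], [175, 171, 175], [176, 172, 175]]
180 196 268 295 187.7799043062201 281.9138755980861 209
[(440.9, 459.0, 19.1, 74.5, 3.3)]
[[88, 87, 93], [99, 97, 102], [110, 107, 112], [128, 124, 128], [151, 146, 150], [165, 160, 164], [160, 157, 165], [138, 149, 174], [117, 150, 194], [112, 147, 192], [109, 144, 187], [108, 143, 185], [105, 139, 182], [100, 131, 172], [91, 116, 152], [82, 99, 128], [91, 101, 122], [130, 131, 142], [162, 159, 163], [172, 168, 171], [174, 170, 173], [174, 170, 173]]
180 196 268 295 187.81428571428572 281.8809523809524 210
[(440.9, 459.0, 19.1, 74.5, 3.3)]
[182.02497347 289.65593549] [124.21010218 182.08579667]
[194.32977042 265.18309886] [146.44296255 180.79940828]
[188.58402474 278.76834745] [135.53908166 181.81784402]
```

The spatula is where it was: bar centre about (441,455) mm, yaw +2.5°. I'll go down and grasp it.

>>> apply_moves:
  series:
    - [[-0.2,0.2,2.6,0,0.7],[-0.2,0.2,2.6,0,0.7],[-0.2,0.2,2.5,0,0.8],[-0.2,0,0,-3,0],[-0.2,0,0,-1,0],[-0.2,0,0,0,0]]
  grip_force: 100

```text
t: 12.7
tcp_pos: [0.4425, 0.4438, 0.1633]
eef_rot: [[-0.044, 0.999, -0.003], [0.999, 0.044, -0.004], [-0.004, -0.003, -1.0]]
force: [-0.1, -1.3, 0.0]
finger_gap: 0.599
finger_force: 0.0
```

```bash
python3 - <<'E'
from lift import *
t=imaging.camera("top"); s=imaging.camera("side"); cv2.imwrite("pics/t9.png",t); cv2.imwrite("pics/s9.png",s)
S=sense(); print(np.round(S["tcp_pos"],4),np.round(S["eef_rot"],3).tolist())
p=S["tcp_pos"]
print(proj("side",[p[0],p[1],.07]),proj("top",[p[0],p[1],.08]))
a=cv2.resize(t[155:215,100:180],None,fx=5,fy=5,interpolation=3); b=cv2.resize(s[215:345,150:250],None,fx=4,fy=4,interpolation=3)
o=np.zeros((520,800,3),np.uint8); o[:300,:400]=a; o[:520,400:]=b; cv2.imwrite("pics/v9.png",o)
E
```

```text
[0.4435 0.4448 0.1657] [[-0.043, 0.999, -0.0], [0.999, 0.043, -0.001], [-0.001, -0.0, -1.0]]
[189.60428595 276.79929994] [137.81205323 180.87773792]
```

View pics/v9.png

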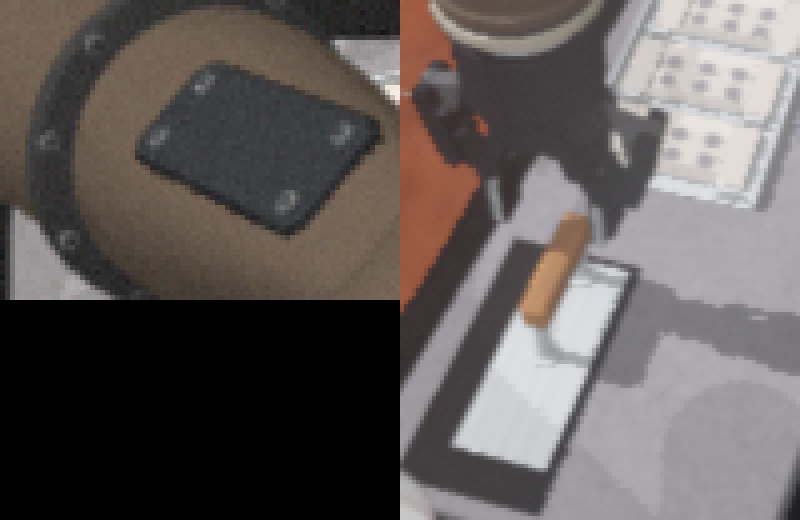

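The fingers straddle the bar line, with the bar at view pixel (558,265) and the tips at (505,210) and (600,230). I'll go 10 mm further in +Y, then down.

>>> apply_moves:
  series:
    - [[-0.2,-0.2,1.0,0,0],[-0.2,0,0,-2,0],[-0.2,0,0,-1.5,0],[-0.2,0,0,-0.6,0],[-0.2,0,0,0,0],[1,0,0,0,0],[1,0,0,0,0],[1,0,0,0,0]]

```text
t: 13.6
tcp_pos: [0.4417, 0.4558, 0.1254]
eef_rot: [[-0.044, 0.999, 0.001], [0.999, 0.044, 0.001], [0.001, 0.001, -1.0]]
force: [0.0, 0.5, 2.0]
finger_gap: 0.194
finger_force: 97.7
```

>>> apply_moves:
  series:
    - [[1,0,0,0,0],[1,0,0,0,0],[1,0,0,0,0]]

```text
t: 13.9
tcp_pos: [0.4417, 0.4558, 0.1253]
eef_rot: [[-0.044, 0.999, 0.001], [0.999, 0.044, 0.001], [0.001, 0.001, -1.0]]
force: [-0.6, -1.3, 6.2]
finger_gap: 0.194
finger_force: 98.4
```

>>> apply_moves:
  series:
    - [[1,0,0,1,0],[1,0,0,2,0],[1,0,0,3,0],[1,0,0,2,0],[1,0,0,0,0]]

```text
t: 14.4
tcp_pos: [0.4423, 0.4567, 0.208]
eef_rot: [[-0.043, 0.999, 0.004], [0.999, 0.043, 0.004], [0.004, 0.004, -1.0]]
force: [0.4, -0.0, -1.0]
finger_gap: 0.191
finger_force: 97.6
```

```bash
cat > m2.py <<'E'
from meas import *
S=sense(); print(np.round(S["tcp_pos"],4),S["force"],S["finger_gap"])
s=imaging.camera("side"); cv2.imwrite("pics/s10.png",s)
t=cv2.imread("pics/top0.png"); k=6; u0,v0=165,160
c=cv2.resize(t[160:212,165:245],None,fx=k,fy=k,interpolation=cv2.INTER_CUBIC)
g=c.min(2).astype(np.uint8)
bh=cv2.morphologyEx(g,cv2.MORPH_BLACKHAT,np.ones((31,31),np.uint8))
n,l,st,ce=cv2.connectedComponentsWithStats((bh>45).astype(np.uint8))
W=[]
for i in range(1,n):
    if 100<st[i,4]<700 and st[i,2]<32 and st[i,3]<32:
        p=(ce[i]+.5)/k-.5+[u0,v0]; w=onz("top",*p,.030)*1000; W.append(w[:2])
W=np.array(W); print(len(W)); print(W[np.argsort(-W[:,1])].round(1).tolist())
a=cv2.resize(s[195:345,145:295],None,fx=4,fy=4,interpolation=3); cv2.imwrite("pics/v10.png",a)
E
python3 m2.py
```

```text
[0.4423 0.4567 0.208 ] [ 0.39687892 -0.0151959  -1.01827452] 0.1909201263168231
20
[[456.6, 348.4], [425.4, 327.6], [402.2, 325.1], [448.7, 311.2], [426.0, 310.5], [403.3, 308.6], [450.8, 269.0], [427.5, 267.7], [405.2, 265.8], [452.3, 252.4], [406.7, 249.9], [429.8, 249.9], [462.5, 210.6], [451.5, 207.8], [428.4, 207.3], [405.7, 205.8], [452.6, 191.1], [428.6, 190.2], [406.7, 188.9], [409.7, 172.0]]
```

View pics/v10.png

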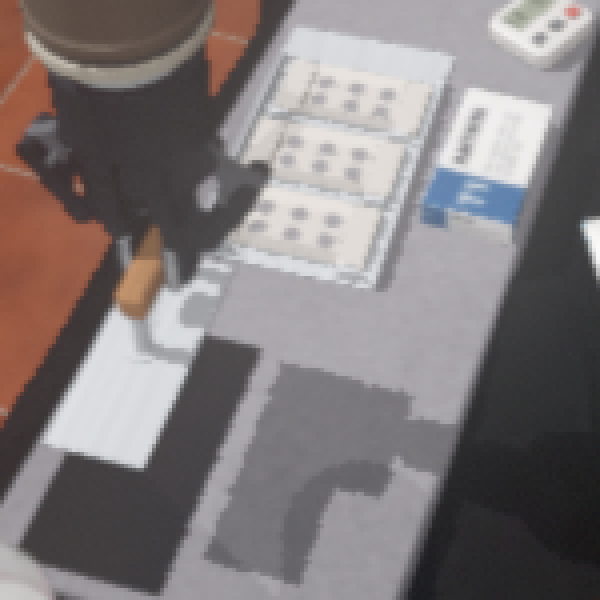

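```bash
python3 - <<'E'
from h import *
P=[onz("side",145+x/4-.4,195+y/4-.4,.1085)*1000 for x,y in ((45,445),(145,468))]
print(np.round(P,1), (sum(P)/2).round(1))
# at rest, top view corners of the tip (top0 crop)
U=lambda x,y:(100+x/4.8-.4,155+y/3.85-.4)
Q=[onz("top",*U(x,y),.026)*1000 for x,y in ((55,90),(57,153))]; print(np.round(Q,1))
E
```

```text
[[463.2 554.3 108.5]
 [409.5 550.1 108.5]] [436.4 552.2 108.5]
[[463.3 549.4  26. ]
 [409.6 547.7  26. ]]
```

The spatula is held level and its tip is where the model puts it. The tiles are at about (430,198), (428,258) and (425.5,318), matching the tray places. Going to the tray's open rear end.

>>> apply_moves:
  series:
    - [[1,0,-4.8,0,0.8],[1,0,-4.8,0,0],[1,0,-4.8,0,0],[1,0,-4.8,0,0],[1,0,-4.8,0,0],[1,0,-4.8,0,0],[1,-0.2,-4.8,0,0],[1,-0.2,-4.8,0,0]]

```text
t: 15.25
tcp_pos: [0.4364, 0.0692, 0.2035]
eef_rot: [[-0.057, 0.998, -0.002], [0.998, 0.057, -0.0], [-0.0, -0.002, -1.0]]
force: [1.0, 0.5, -0.9]
finger_gap: 0.191
finger_force: 97.6
```

>>> apply_moves:
  series:
    - [[1,0,-0.3,-2,0],[1,0,0,-2,0],[1,0,0,-2,0],[1,0,0,-1,0],[1,0,0,-0.4,0],[1,0,0,0,0]]

```text
t: 15.85
tcp_pos: [0.4372, 0.0685, 0.13]
eef_rot: [[-0.058, 0.998, -0.001], [0.998, 0.058, -0.0], [-0.0, -0.001, -1.0]]
force: [0.5, -0.4, -1.4]
finger_gap: 0.191
finger_force: 97.7
```

>>> apply_moves:
  series:
    - [[1,0.1,0,-0.2,0],[1,0,0,-0.1,0],[1,0,0,0,0]]

```text
t: 16.15
tcp_pos: [0.4387, 0.0685, 0.1277]
eef_rot: [[-0.058, 0.998, 0.001], [0.998, 0.058, 0.0], [0.0, 0.001, -1.0]]
force: [-0.8, 0.3, -0.7]
finger_gap: 0.193
finger_force: 97.7
```

>>> apply_moves:
  series:
    - [[1,0,0,-0.1,0],[1,0,0,0,0]]

```text
t: 16.35
tcp_pos: [0.4385, 0.0684, 0.1265]
eef_rot: [[-0.057, 0.998, 0.0], [0.998, 0.057, -0.0], [-0.0, 0.0, -1.0]]
force: [-0.3, 1.0, -1.6]
finger_gap: 0.192
finger_force: 97.7
```

>>> apply_moves:
  series:
    - [[1,0,0,-0.05,0],[1,-0.04,0.7,0,0],[1,-0.04,0.7,0,0],[1,-0.04,0.7,0,0],[1,-0.04,0.7,0,0],[1,0,0,0,0]]

```text
t: 16.95
tcp_pos: [0.4371, 0.098, 0.1261]
eef_rot: [[-0.059, 0.998, 0.001], [0.998, 0.059, 0.001], [0.001, 0.001, -1.0]]
force: [1.0, 1.0, 0.1]
finger_gap: 0.192
finger_force: 98.2
```

>>> apply_moves:
  series:
    - [[1,-0.04,0.7,0,0],[1,-0.04,0.7,0,0],[1,-0.04,0.7,0,0],[1,-0.04,0.7,0,0],[1,-0.04,0.6,0,0],[1,0,0,0,0]]

```text
t: 17.55
tcp_pos: [0.4351, 0.1314, 0.1262]
eef_rot: [[-0.058, 0.998, 0.001], [0.998, 0.058, 0.0], [0.0, 0.001, -1.0]]
force: [-0.5, -0.4, 7.2]
finger_gap: 0.194
finger_force: 99.0
```

```bash
python3 - <<'E'
from h import *
t=imaging.camera("top"); s=imaging.camera("side"); cv2.imwrite("pics/t11.png",t); cv2.imwrite("pics/s11.png",s)
b=cv2.resize(s[180:280,175:275],None,fx=6,fy=6,interpolation=3)
cv2.imwrite("pics/v11.png",b)
E
```

```text
(no output)
```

View pics/v11.png

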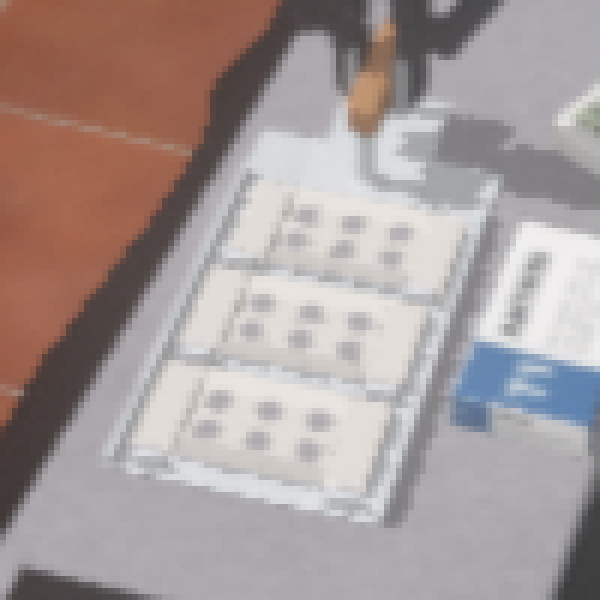

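The blade is under the rearmost tile, which stayed at (348,235) in the view with the post just behind it. 1.5 mm further, then lift.

>>> apply_moves:
  series:
    - [[1,0,0.15,0,0],[1,0,0,0.3,0],[1,0,0,0.5,0],[1,0,0,0.8,0],[1,0,0,1,0],[1,0,0,1,0],[1,0,0,1,0],[1,0,0,0,0]]

```text
t: 18.45
tcp_pos: [0.4356, 0.1322, 0.1735]
eef_rot: [[-0.057, 0.998, 0.003], [0.998, 0.057, 0.001], [0.001, 0.003, -1.0]]
force: [-0.3, -0.2, -1.9]
finger_gap: 0.188
finger_force: 97.7
```

```bash
python3 - <<'E'
from h import *
s=imaging.camera("side"); cv2.imwrite("pics/s12.png",s)
b=cv2.resize(s[165:265,180:280],None,fx=5,fy=5,interpolation=3)
cv2.imwrite("pics/v12.png",b)
E
```

```text
(no output)
```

View pics/v12.png

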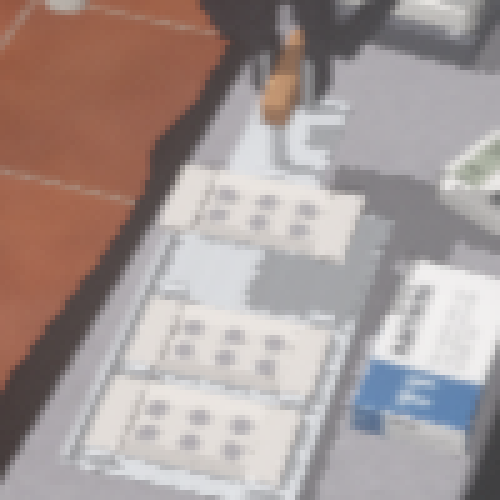

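```bash
python3 - <<'E'
from meas import *
print("tile",(onz("side",180+263.5/5-.4,165+212.5/5-.4,.079)*1000).round(1), "expected", [435.6-.057*65-.5,132.2+65])
s=cv2.imread("pics/s7.png"); t=cv2.imread("pics/t7.png")
g=lambda c:c.max(2)
# rotator points in side view v7 (crop origin 200,110, x3.5, view y offset 350)
V=lambda x,y:(200+x/3.5-.4,110+(y-350)/3.5-.4)
for nm,x,y,z in (("btn",305,412,.068),("front-left rail end",160,508,.082),("front-right rail end",245,530,.082),("rear left rail",230,412,.082),("rear right rail",297,430,.082)):
    print(nm,(onz("side",*V(x,y),z)*1000).round(1))
print(blob("side",s,lambda c:g(c)<60,(235,120,300,170),.082,amin=15))
print(blob("side",s,lambda c:g(c)>200,(280,120,292,134),.067,amin=5))
a=cv2.resize(t[155:215,285:370],None,fx=9,fy=9,interpolation=3); cv2.imwrite("pics/v13.png",a)
E
```

```text
tile [426.5 205.   79. ] expected [431.39500000000004, 197.2]
btn [ 386.3 -266.8   68. ]
front-left rail end [469.5 -35.3  82. ]
front-right rail end [385.6 -28.5  82. ]
rear left rail [ 455.  -218.3   82. ]
rear right rail [ 381.4 -208.    82. ]
[]
[(386.0, -263.6, 19.3, 22.4, 19.5)]
```

View pics/v13.png

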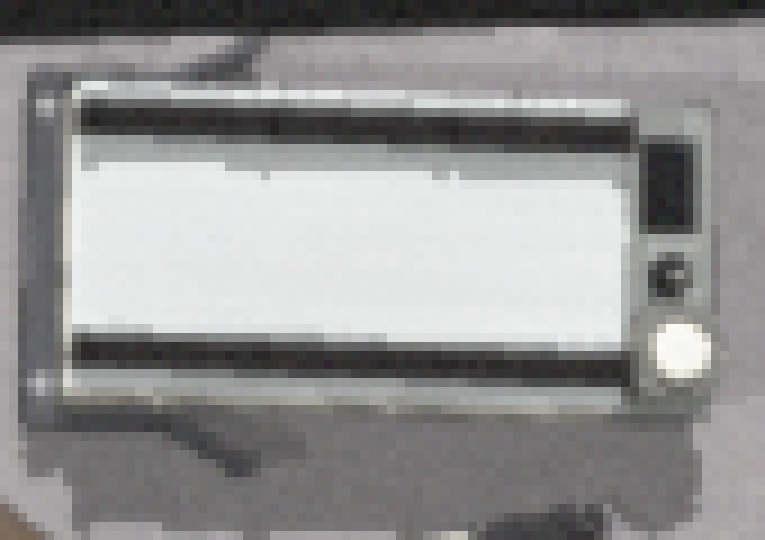

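```bash
python3 - <<'E'
from meas import *
f=lambda x,y,z:(onz("top",285+x/9-.4,155+y/9-.4,z)*1000).round(1)[:2]
print("front",f(66,240,.06),"rear",f(712,260,.06),"specks",f(265,173,.0835),f(447,176,.0835))
print("railU",f(80,117,.082),f(637,137,.082),"railL",f(75,345,.082),f(633,372,.082))
print("screws",f(46,102,.044),f(38,384,.044),"btn z.067/.078",f(681,350,.067),f(681,350,.078))
t=imaging.camera("top"); s=imaging.camera("side"); cv2.imwrite("pics/t14.png",t)
k=6
def wells(n,im,box,z,lo,hi):
    u0,v0,u1,v1=box; c=cv2.resize(im[v0:v1,u0:u1],None,fx=k,fy=k,interpolation=cv2.INTER_CUBIC)
    bh=cv2.morphologyEx(c.min(2),cv2.MORPH_BLACKHAT,np.ones((31,31),np.uint8))
    nn,l,st,ce=cv2.connectedComponentsWithStats((bh>40).astype(np.uint8)); o=[]
    for i in range(1,nn):
        if lo<st[i,4]<hi and st[i,2]<36 and st[i,3]<36: o.append((onz(n,*((ce[i]+.5)/k-.5+[u0,v0]),z)*1000)[:2])
    return np.array(o).round(1).tolist()
print("top held",wells("top",t,(195,160,245,212),.078,100,700))
print("side held",wells("side",s,(212,195,255,222),.078,80,900))
print("side tray tiles",wells("side",s,(200,222,245,265),.030,80,900))
E
```

```text
front [430.8 -36.6] rear [ 417. -264.] specks [ 449.1 -103.7] [ 446.2 -166.6]
railU [470.8 -40.7] [ 458.1 -233.6] railL [391.4 -35.9] [ 376.4 -227.6]
screws [482.9 -33.2] [381.5 -26.4] btn z.067/.078 [ 384.8 -249.1] [ 383.9 -245.8]
top held [[482.6, 224.1], [451.0, 229.6], [456.3, 242.6], [445.5, 245.5], [443.6, 261.4], [432.7, 183.5], [429.2, 209.4], [423.8, 243.1], [421.6, 260.1], [407.1, 191.1], [405.3, 208.4], [401.8, 243.0], [400.1, 258.6], [363.0, 160.2], [357.3, 117.5], [344.4, 168.0]]
side held [[483.5, 171.6], [428.6, 161.5], [373.1, 179.1], [427.1, 196.5], [404.2, 194.4], [464.0, 258.3]]
side tray tiles [[506.2, 248.0], [469.5, 236.2], [404.4, 252.3], [479.4, 296.5], [460.9, 294.9], [447.0, 314.8], [424.0, 313.4], [400.9, 312.1], [353.9, 340.0], [371.3, 350.3]]
```

Both views agree on the rotator: origin (424.2,-133.9), yaw -3.6°, button cap top near z=0.078. The tile sits 3 mm ahead of the bed centre. Checking that the rotator hasn't been knocked, then carrying the tile to pocket 3.

```bash
python3 - <<'E'
from rot import *
print(rot(cv2.imread("pics/t7.png"))); print(rot(cv2.imread("pics/t14.png")))
E
```

```text
([(425.4, -133.4, 195.2, 67.4, 86.6)], [(383.7, -131.3, 191.6, 11.6, 85.5), (440.7, -242.8, 15.6, 30.7, 86.8), (464.5, -136.2, 190.5, 9.7, 86.1)])
([(422.4, -134.0, 193.4, 59.3, 85.8)], [(348.7, -69.0, 102.6, 30.9, 88.3), (405.4, -94.0, 73.1, 264.0, 1.0), (441.0, -242.8, 15.6, 30.0, 86.8), (464.5, -135.8, 191.3, 9.8, 86.1)])
```

>>> apply_moves:
  series:
    - [[1,0,0,1,0],[1,0,0,1.5,0],[1,0,0,1.5,0],[1,0,-1,0.5,0],[1,0,-2,0,0],[1,0,-3,0,0],[1,0,-3,0,-1],[1,0,-3,0,-1]]

```text
t: 19.4
tcp_pos: [0.4343, 0.01, 0.2167]
eef_rot: [[-0.022, 1.0, -0.001], [1.0, 0.022, -0.0], [-0.0, -0.001, -1.0]]
force: [0.5, 0.4, -2.5]
finger_gap: 0.194
finger_force: 97.7
```

>>> apply_moves:
  series:
    - [[1,-0.1,-3,0,-1],[1,-0.2,-3,0,-1],[1,-0.2,-3,0,-1],[1,-0.2,-3,0,-1],[1,-0.1,-2,0,-0.8],[1,0,-1,0,0],[1,0,0,0,0],[1,0,0,0,0]]

```text
t: 20.2
tcp_pos: [0.4268, -0.1373, 0.2168]
eef_rot: [[0.06, 0.998, -0.0], [0.998, -0.06, 0.001], [0.001, -0.0, -1.0]]
force: [0.0, 0.9, -2.7]
finger_gap: 0.191
finger_force: 97.8
```

```bash
python3 - <<'E'
from h import *
S=sense(); print(np.round(S["tcp_pos"],4),np.round(S["eef_rot"],3).tolist(),np.round(S["joint_positions"],0))
t=imaging.camera("top"); s=imaging.camera("side"); cv2.imwrite("pics/t15.png",t); cv2.imwrite("pics/s15.png",s)
a=cv2.resize(t[150:225,270:370],None,fx=4,fy=4,interpolation=3); b=cv2.resize(s[110:190,220:320],None,fx=4,fy=4,interpolation=3)
o=np.zeros((320,800,3),np.uint8); o[:300,:400]=a; o[:,400:]=b; cv2.imwrite("pics/v15.png",o)
E
```

```text
[ 0.4268 -0.1373  0.2168] [[0.06, 0.998, -0.0], [0.998, -0.06, 0.001], [0.001, -0.0, -1.0]] [ 26.  16. -18. 119.   7.  46.   1.]
```

View pics/v15.png

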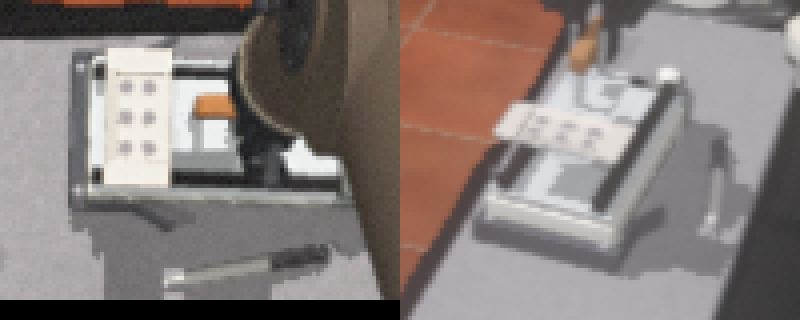

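The tile is level above pocket 3, at top-view pixels (107–172, 47–185). Measuring its centre.

```bash
cat > tile.py <<'E'
from meas import *
def tile(t,box,z,k=6):
    "tile outline rectangle in the top view (cream colour), at its top-face height z"
    sat=lambda c:c.max(2).astype(int)-c.min(2)
    f=lambda c:cv2.morphologyEx(((sat(c)>9)&(c[...,2]>c[...,0])&(c.max(2)>150)).astype(np.uint8),cv2.MORPH_CLOSE,np.ones((31,31),np.uint8))
    return blob("top",t,f,box,z,k,amin=100)
E
python3 - <<'E'
from tile import *
t=cv2.imread("pics/t15.png"); print(tile(t,(288,150,317,205),.1235))
print([(onz("top",270+x/4-.4,150+y/4-.4,.1235)*1000).round(1)[:2].tolist() for x,y in ((107,47),(172,49),(170,186),(105,184))])
w=[(124,87),(149,87),(124,117),(149,117),(124,149),(149,149)]; print(np.mean([onz("top",270+x/4-.4,150+y/4-.4,.1225)*1000 for x,y in w],0).round(1))
E
```

```text
[(425.3, -59.6, 63.3, 114.9, 87.0)]
[[482.6, -45.2], [479.6, -94.1], [376.4, -87.9], [379.3, -39.6]]
[428.6 -65.3 122.5]
```

>>> apply_moves:
  series:
    - [[1,-0.1,-0.45,-0.5,0],[1,0,0,-1,0],[1,0,0,-1,0],[1,0,0,-0.5,0],[1,0,0,-0.3,0],[1,0,0,-0.3,0],[1,0,0,0,0]]

```text
t: 21.0
tcp_pos: [0.4259, -0.1425, 0.1806]
eef_rot: [[0.061, 0.998, -0.0], [0.998, -0.061, 0.0], [0.0, -0.0, -1.0]]
force: [-0.5, -0.5, -0.7]
finger_gap: 0.191
finger_force: 97.8
```

>>> apply_moves:
  series:
    - [[1,0,0,-0.2,0],[1,0,0,-0.15,0],[1,0,0,0,0],[1,0,0,0,0]]

```text
t: 21.4
tcp_pos: [0.4259, -0.1426, 0.1774]
eef_rot: [[0.061, 0.998, 0.0], [0.998, -0.061, -0.0], [-0.0, 0.0, -1.0]]
force: [-0.7, 0.6, -1.0]
finger_gap: 0.19
finger_force: 97.8
```

```bash
python3 - <<'E'
from h import *
S=sense(); print(np.round(S["tcp_pos"],4),np.round(S["force"],1))
t=imaging.camera("top"); s=imaging.camera("side"); cv2.imwrite("pics/t16.png",t); cv2.imwrite("pics/s16.png",s)
a=cv2.resize(t[150:225,270:370],None,fx=4,fy=4,interpolation=3); b=cv2.resize(s[110:190,220:320],None,fx=4,fy=4,interpolation=3)
o=np.zeros((320,800,3),np.uint8); o[:300,:400]=a; o[:,400:]=b; cv2.imwrite("pics/v16.png",o)
E
```

```text
[ 0.4259 -0.1426  0.1774] [-0.7  0.6 -1. ]
```

View pics/v16.png

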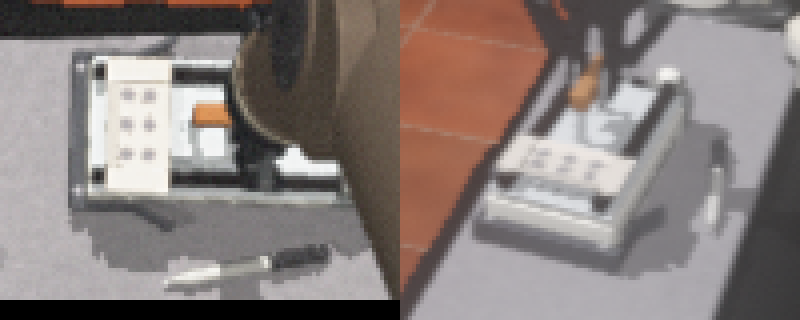

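The tile is down on the rails (the force fell back to the spatula's own weight). I'll check its position by numbers, then withdraw.

```bash
python3 - <<'E'
from tile import *
C=np.mean([onz("top",270+x/4-.4,150+y/4-.4,.088)*1000 for x,y in ((107,57),(172,59),(170,194),(105,190))],0); W=np.mean([onz("top",270+x/4-.4,150+y/4-.4,.087)*1000 for x,y in ((126,94),(150,96),(126,124),(150,125),(125,154),(149,154))],0); print(C.round(1),W.round(1))
E
```

```text
[427.6 -71.6  88. ] [427.9 -71.1  87. ]
```

>>> apply_moves:
  series:
    - [[1,0.3,0,0,0],[1,-0.06,-1,0,0],[1,-0.06,-1,0,0],[1,-0.06,-1,0,0],[1,-0.06,-1,0,0],[1,-0.06,-1.2,0,0],[1,0,0,0,0]]

```text
t: 22.2
tcp_pos: [0.4255, -0.1968, 0.1773]
eef_rot: [[0.064, 0.998, -0.0], [0.998, -0.064, -0.001], [-0.001, -0.0, -1.0]]
force: [0.0, -0.9, -1.4]
finger_gap: 0.188
finger_force: 97.8
```

The tile is centred in pocket 3, at (427.7,-71.4) against (428.1,-72). Rising, then back for the second tile.

>>> apply_moves:
  series:
    - [[1,0,0,1.5,0],[1,0,0,2.5,0],[1,0.1,3,0,0.9],[1,0.2,4,0,1],[1,0.2,5,0,1],[1,0.2,5,0,1],[1,0.2,5,0,1],[1,0.2,5,0,1]]

```text
t: 23.0
tcp_pos: [0.4365, 0.0773, 0.2176]
eef_rot: [[-0.042, 0.999, 0.001], [0.999, 0.042, 0.0], [0.0, 0.001, -1.0]]
force: [2.3, -0.6, -1.4]
finger_gap: 0.188
finger_force: 97.7
```

>>> apply_moves:
  series:
    - [[1,0.1,3,0,1],[1,0,2.5,0,0],[1,0,0,-3,0],[1,0,0,-3,0],[1,0,0,-2,0],[1,0,0,0,0]]

```text
t: 23.6
tcp_pos: [0.4363, 0.1299, 0.1353]
eef_rot: [[-0.06, 0.998, -0.005], [0.998, 0.06, -0.001], [-0.001, -0.005, -1.0]]
force: [0.2, -0.9, -1.5]
finger_gap: 0.186
finger_force: 97.8
```

```bash
python3 - <<'E'
from rot import *; from tile import tile
S=sense(); print(np.round(S["tcp_pos"],4),np.round(S["eef_rot"],3).tolist())
t=imaging.camera("top"); s=imaging.camera("side"); cv2.imwrite("pics/t17.png",t); cv2.imwrite("pics/s17.png",s)
print(rot(t)); print("placed",tile(t,(285,150,330,210),.088)); print(tile(t,(165,155,240,210),.031))
E
```

```text
[0.4363 0.1299 0.1353] [[-0.06, 0.998, -0.005], [0.998, 0.06, -0.001], [-0.001, -0.005, -1.0]]
([(422.4, -156.2, 149.2, 63.1, 82.3)], [(378.7, -182.5, 88.4, 11.7, 86.7), (361.0, -79.0, 170.5, 82.0, 55.9), (440.7, -243.1, 16.4, 30.8, 86.8), (462.4, -166.5, 129.7, 10.3, 86.5), (456.1, -26.7, 52.4, 127.7, 3.8)])
placed []
[(427.2, 288.5, 108.1, 110.4, 4.2)]
```

>>> apply_moves:
  series:
    - [[1,0.1,0,-0.5,0],[1,0,0,-0.3,0],[1,0,0,-0.12,0],[1,0,0,0,0],[1,-0.04,0.7,0,0],[1,-0.04,0.7,0,0],[1,-0.04,0.7,0,0],[1,0,0,0,0]]

```text
t: 24.5
tcp_pos: [0.4376, 0.1528, 0.1283]
eef_rot: [[-0.061, 0.998, 0.0], [0.998, 0.061, 0.001], [0.001, 0.0, -1.0]]
force: [0.5, -0.3, -2.7]
finger_gap: 0.189
finger_force: 97.8
```

>>> apply_moves:
  series:
    - [[1,-0.04,0.7,0,0],[1,-0.04,0.7,0,0],[1,-0.04,0.7,0,0],[1,-0.04,0.7,0,0],[1,-0.04,0.7,0,0],[1,-0.06,1,0,0],[1,0,0,0,0]]

```text
t: 25.2
tcp_pos: [0.435, 0.1982, 0.1283]
eef_rot: [[-0.061, 0.998, 0.001], [0.998, 0.061, 0.001], [0.001, 0.001, -1.0]]
force: [0.3, -0.3, -2.1]
finger_gap: 0.188
finger_force: 97.9
```

>>> apply_moves:
  series:
    - [[1,0,0,0.3,0],[1,0,0,0.5,0],[1,0,0,0.8,0],[1,0,0,1,0],[1,0,0,1,0],[1,0,0,1,0],[1,0,0,0,0],[1,0,0,0,0]]

```text
t: 26.0
tcp_pos: [0.4352, 0.1962, 0.1745]
eef_rot: [[-0.059, 0.998, 0.001], [0.998, 0.059, 0.0], [0.0, 0.001, -1.0]]
force: [-0.0, -0.1, -1.8]
finger_gap: 0.19
finger_force: 98.0
```

```bash
python3 - <<'E'
from rot import *; from tile import tile
S=sense(); p=S["tcp_pos"]; print(np.round(p,4),np.round(S["force"],1),np.round(S["eef_rot"],3).tolist())
t=imaging.camera("top"); s=imaging.camera("side"); cv2.imwrite("pics/t18.png",t); cv2.imwrite("pics/s18.png",s)
print(tile(t,(165,155,240,210),.031), tile(t,(165,155,240,210),p[2]-.0933))
for r in (.042,.0725,.091): print(proj("side",[p[0]-.057*(r+.02),p[1]+r,p[2]-.0933]),end="")
b=cv2.resize(s[180:270,170:290],None,fx=5,fy=5,interpolation=3); cv2.imwrite("pics/v18.png",b)
E
```

```text
[0.4352 0.1962 0.1745] [-0.  -0.1 -1.8] [[-0.059, 0.998, 0.001], [0.998, 0.059, 0.0], [0.0, 0.001, -1.0]]
[(426.9, 292.0, 105.7, 104.0, 3.7)] [(420.8, 283.1, 101.1, 99.5, 3.7)]
[226.22741235 214.22615563][222.70947618 222.19316792][220.49439669 227.20962205]
```

View pics/v18.png

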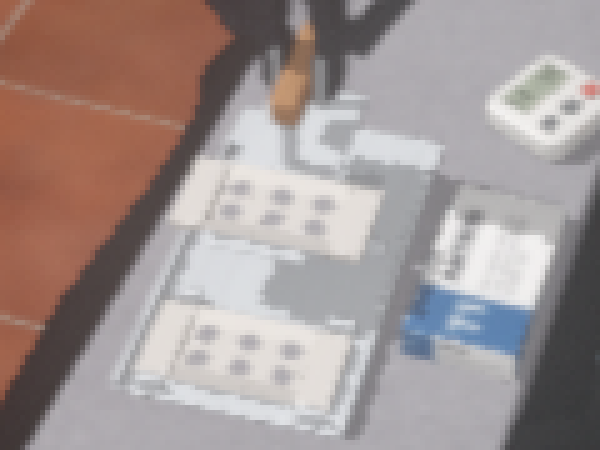

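The second tile lies on the blade at view pixel (277,208), about 67 mm ahead of the TCP. Carrying it over pocket 2.

>>> apply_moves:
  series:
    - [[1,0,0,1.2,0],[1,0,0,1.5,0],[1,0,-1,1.3,0],[1,0,-2,0.2,0],[1,0,-3,0,0],[1,0,-3.5,0,0],[1,0,-3.5,0,-0.5],[1,-0.1,-3.5,0,-0.5]]

```text
t: 26.9
tcp_pos: [0.434, 0.0301, 0.2168]
eef_rot: [[-0.042, 0.999, 0.0], [0.999, 0.042, 0.0], [0.0, 0.0, -1.0]]
force: [1.5, 0.0, -2.0]
finger_gap: 0.191
finger_force: 98.0
```

>>> apply_moves:
  series:
    - [[1,-0.1,-3.5,0,-1],[1,-0.2,-3.5,0,-1],[1,-0.2,-3.5,0,-1],[1,-0.2,-3.5,0,-1],[1,-0.2,-3.5,0,-1],[1,-0.2,-3,0,-0.9],[1,-0.1,-2,0,0],[1,0,0,0,0]]

```text
t: 27.7
tcp_pos: [0.4216, -0.1968, 0.2166]
eef_rot: [[0.066, 0.998, 0.0], [0.998, -0.066, -0.001], [-0.001, 0.0, -1.0]]
force: [-0.3, 0.1, -2.6]
finger_gap: 0.19
finger_force: 98.1
```

```bash
cat > over.py <<'E'
from tile import *
import sys
S=sense(); p=S["tcp_pos"]; R=S["eef_rot"]; print(np.round(p,4),np.round(S["force"],1),"yaw",np.degrees(np.arctan2(R[1][1],R[0][1])).round(2))
t=imaging.camera("top"); s=imaging.camera("side"); n=sys.argv[1]; cv2.imwrite(f"pics/t{n}.png",t); cv2.imwrite(f"pics/s{n}.png",s)
z=float(sys.argv[2]) if len(sys.argv)>2 else p[2]-.0933
e=p+np.array([.063*.0675,.0675,0]); u,v=proj("top",[e[0],e[1],z]); print("expected px",u.round(1),v.round(1))
# wells: dark spots on the tile near the expected place
k=6; b=(int(u-14),int(v-22),int(u+14),int(v+22)); c=cv2.resize(t[b[1]:b[3],b[0]:b[2]],None,fx=k,fy=k,interpolation=cv2.INTER_CUBIC)
bh=cv2.morphologyEx(c.min(2),cv2.MORPH_BLACKHAT,np.ones((31,31),np.uint8))
nn,l,st,ce=cv2.connectedComponentsWithStats((bh>35).astype(np.uint8))
W=[(onz("top",*((ce[i]+.5)/k-.5+[b[0],b[1]]),z-.001)*1000)[:2] for i in range(1,nn) if 90<st[i,4]<900 and st[i,2]<36 and st[i,3]<36]
print(np.round(W,1).tolist(), np.mean(W,0).round(1) if W else None)
print("outline",tile(t,b,z,6))
E
python3 over.py 20
```

```text
[ 0.4216 -0.1968  0.2166] [-0.3  0.1 -2.6] yaw -3.76
expected px 325.1 179.2
[[457.2, -165.1], [447.0, -125.9], [445.6, -143.5], [423.6, -125.0], [422.8, -142.2], [400.8, -124.4], [399.8, -140.4], [378.0, -161.7]] [ 421.9 -141. ]
outline [(419.7, -126.1, 83.0, 114.6, 88.3)]
```

The tile hovers at (423.3,-133.6), within 1 mm of pocket 2. Lowering with a slight shift away from the button side.

>>> apply_moves:
  series:
    - [[1,0.2,0,-0.5,0],[1,0,0,-1,0],[1,0,0,-1,0],[1,0,0,-0.5,0],[1,0,0,-0.3,0],[1,0,0,-0.3,0],[1,0,0,-0.2,0],[1,0,0,0,0]]

```text
t: 28.6
tcp_pos: [0.4241, -0.1937, 0.1781]
eef_rot: [[0.061, 0.998, 0.0], [0.998, -0.061, 0.0], [0.0, 0.0, -1.0]]
force: [0.4, -0.1, -1.0]
finger_gap: 0.193
finger_force: 98.1
```

```bash
python3 over.py 21 .088
```

```text
[ 0.4241 -0.1937  0.1781] [ 0.4 -0.1 -1. ] yaw -3.5
expected px 321.9 180.0
[[461.6, -162.7], [450.2, -82.4], [447.8, -124.2], [447.2, -140.4], [427.2, -81.0], [425.4, -121.8], [424.3, -139.1], [404.5, -80.0], [402.7, -120.1], [401.8, -137.8]] [ 429.3 -119. ]
outline [(421.3, -117.7, 78.2, 118.9, 87.5)]
```

The tile ended about 3 mm too far forward (Y -130.6 against -133.9). I'll pick it up again, shift it and re-set it.

>>> apply_moves:
  series:
    - [[1,0,0,0.5,0],[1,0,0,0.6,0],[1,0.15,-0.35,0,0],[1,0,0,0,0],[1,0,0,-0.4,0],[1,0,0,-0.4,0],[1,0,0,-0.2,0],[1,0,0,0,0]]

```text
t: 29.5
tcp_pos: [0.4253, -0.1971, 0.1786]
eef_rot: [[0.061, 0.998, -0.001], [0.998, -0.061, 0.0], [0.0, -0.001, -1.0]]
force: [-0.8, 0.0, -1.0]
finger_gap: 0.19
finger_force: 98.0
```

```bash
python3 over.py 22 .088
```

```text
[ 0.4253 -0.1971  0.1786] [-0.8  0.  -1. ] yaw -3.49
expected px 322.9 179.6
[[461.7, -165.8], [460.9, -88.5], [449.3, -144.2], [450.1, -127.4], [433.9, -102.1], [427.5, -125.9], [426.4, -142.4], [404.1, -124.4], [403.3, -141.0]] [ 435.3 -129.1]
outline [(422.9, -120.9, 78.2, 116.5, 87.5)]
```

>>> apply_moves:
  series:
    - [[1,0.05,-1,0,0],[1,-0.06,-1,0,0],[1,-0.06,-1,0,0],[1,-0.06,-1,0,0],[1,-0.06,-1,0,0],[1,-0.06,-1,0,0],[1,0,0,0,0]]

```text
t: 30.3
tcp_pos: [0.4228, -0.2591, 0.1791]
eef_rot: [[0.063, 0.998, 0.0], [0.998, -0.063, -0.001], [-0.001, 0.0, -1.0]]
force: [-0.5, 0.9, -1.2]
finger_gap: 0.19
finger_force: 98.1
```

>>> apply_moves:
  series:
    - [[1,0,0,1.5,0],[1,0,0,2.5,0],[1,0.1,3,0,0.8],[1,0.2,4,0,1],[1,0.2,5,0,1],[1,0.2,5,0,1],[1,0.2,5,0,1],[1,0.2,5,0,1]]

```text
t: 31.1
tcp_pos: [0.4337, 0.0148, 0.2194]
eef_rot: [[-0.041, 0.999, 0.001], [0.999, 0.041, 0.0], [-0.0, 0.001, -1.0]]
force: [1.8, 0.6, -1.1]
finger_gap: 0.193
finger_force: 98.0
```

>>> apply_moves:
  series:
    - [[1,0.1,5,0,1],[1,0.1,5,0,0],[1,0,4,0,0],[1,0,2,0,0],[1,0,0,-2,0],[1,0,0,0,0]]

```text
t: 31.7
tcp_pos: [0.4347, 0.173, 0.1976]
eef_rot: [[-0.06, 0.998, -0.003], [0.998, 0.06, -0.001], [-0.001, -0.003, -1.0]]
force: [-0.6, -0.9, -1.8]
finger_gap: 0.196
finger_force: 98.0
```

```bash
python3 - <<'E'
from rot import *; from tile import tile
S=sense(); R=S["eef_rot"]; print(np.round(S["tcp_pos"],4),"yaw",np.degrees(np.arctan2(R[1][1],R[0][1])).round(2))
t=imaging.camera("top"); s=imaging.camera("side"); cv2.imwrite("pics/t23.png",t); cv2.imwrite("pics/s23.png",s)
print(rot(t)); print(tile(t,(165,155,215,210),.031))
print("placed",tile(t,(290,158,345,205),.088))
E
```

```text
[0.4347 0.173  0.1976] yaw 3.43
([(429.2, -133.8, 195.1, 107.5, 89.0)], [(342.7, -25.6, 56.3, 16.2, 88.3), (377.9, -193.4, 66.7, 11.7, 87.1), (409.9, -21.0, 118.9, 48.8, 75.7), (441.1, -242.8, 15.6, 30.1, 86.8), (460.3, -198.1, 67.9, 9.7, 86.3)])
[(425.7, 318.5, 106.8, 50.4, 3.7)]
placed [(425.0, -93.8, 134.9, 112.4, 89.0)]
```

>>> apply_moves:
  series:
    - [[1,0.35,1.9,-1,0],[1,0,0,-2,0],[1,0,0,-2,0],[1,0,0,-1,0],[1,0,0,-0.5,0],[1,0,0,0,0],[1,0,0,0,0]]

```text
t: 32.5
tcp_pos: [0.4397, 0.1915, 0.1348]
eef_rot: [[-0.057, 0.998, 0.0], [0.998, 0.057, -0.0], [-0.0, 0.0, -1.0]]
force: [-0.5, 0.0, -1.7]
finger_gap: 0.188
finger_force: 98.0
```

>>> apply_moves:
  series:
    - [[1,-0.15,0,-0.4,0],[1,0,0,-0.3,0],[1,0,0,0,0],[1,0,0,0,0]]

```text
t: 32.9
tcp_pos: [0.4381, 0.1916, 0.1272]
eef_rot: [[-0.058, 0.998, 0.0], [0.998, 0.058, 0.0], [0.0, 0.0, -1.0]]
force: [-0.3, -1.3, -1.1]
finger_gap: 0.19
finger_force: 98.2
```

>>> apply_moves:
  series:
    - [[1,0,0,-0.1,0],[1,0,0,0,0],[1,0,0,0,0]]

```text
t: 33.2
tcp_pos: [0.4382, 0.1917, 0.1263]
eef_rot: [[-0.058, 0.998, 0.0], [0.998, 0.058, 0.0], [0.0, 0.0, -1.0]]
force: [-0.1, 0.3, -0.2]
finger_gap: 0.192
finger_force: 98.2
```

>>> apply_moves:
  series:
    - [[1,-0.04,0.7,0,0],[1,-0.04,0.7,0,0],[1,-0.04,0.7,0,0],[1,-0.04,0.7,0,0],[1,-0.04,0.7,0,0],[1,0,0,0,0]]

```text
t: 33.8
tcp_pos: [0.4359, 0.2284, 0.1263]
eef_rot: [[-0.059, 0.998, 0.0], [0.998, 0.059, 0.002], [0.002, 0.001, -1.0]]
force: [-0.2, 1.4, 1.3]
finger_gap: 0.195
finger_force: 98.7
```

>>> apply_moves:
  series:
    - [[1,-0.04,0.7,0,0],[1,-0.04,0.7,0,0],[1,-0.04,0.7,0,0],[1,-0.04,0.8,0,0],[1,0,0,0,0]]

```text
t: 34.3
tcp_pos: [0.4344, 0.2568, 0.1263]
eef_rot: [[-0.059, 0.998, 0.0], [0.998, 0.059, 0.001], [0.001, 0.001, -1.0]]
force: [-1.0, 2.1, 3.2]
finger_gap: 0.196
finger_force: 98.9
```

>>> apply_moves:
  series:
    - [[1,0,0,0.3,0],[1,0,0,0.5,0],[1,0,0,0.8,0],[1,0,0,1.2,0],[1,0,0,1.5,0],[1,0,0,1.5,0],[1,0,0,1.5,0],[1,0,0,1.7,0]]

```text
t: 35.1
tcp_pos: [0.4343, 0.2554, 0.2176]
eef_rot: [[-0.057, 0.998, 0.0], [0.998, 0.057, 0.0], [0.0, 0.0, -1.0]]
force: [0.8, -0.0, -1.3]
finger_gap: 0.196
finger_force: 98.0
```

>>> apply_moves:
  series:
    - [[1,0,0,0,0],[1,0,-1,0,0],[1,0,-2,0,0],[1,0,-3,0,0],[1,0,-3.5,0,0],[1,0,-4,0,0],[1,0,-4,0,-0.5],[1,0,-4,0,-0.5]]

```text
t: 35.9
tcp_pos: [0.4333, 0.0382, 0.2154]
eef_rot: [[-0.039, 0.999, -0.002], [0.999, 0.039, -0.0], [-0.0, -0.002, -1.0]]
force: [1.4, 0.1, -1.4]
finger_gap: 0.195
finger_force: 98.1
```

>>> apply_moves:
  series:
    - [[1,-0.1,-4,0,-1],[1,-0.1,-4,0,-1],[1,-0.1,-4,0,-1],[1,-0.1,-4,0,-1],[1,-0.2,-4,0,-1],[1,-0.2,-4,0,-1],[1,-0.2,-3,0,0],[1,0,0,0,0]]

```text
t: 36.7
tcp_pos: [0.4223, -0.2345, 0.2152]
eef_rot: [[0.072, 0.997, -0.002], [0.997, -0.072, -0.001], [-0.002, -0.002, -1.0]]
force: [-0.6, 0.2, -2.3]
finger_gap: 0.191
finger_force: 98.1
```

>>> apply_moves:
  series:
    - [[1,-0.1,-1.3,0,0.5],[1,0,-1.2,0,0],[1,0,0,0,0],[1,0,0,0,0]]

```text
t: 37.1
tcp_pos: [0.4232, -0.2541, 0.2158]
eef_rot: [[0.056, 0.998, -0.001], [0.998, -0.056, 0.001], [0.001, -0.001, -1.0]]
force: [0.2, 0.2, -2.3]
finger_gap: 0.192
finger_force: 98.1
```

```bash
python3 over.py 25; python3 - <<'E'
from rot import *
t=cv2.imread("pics/t25.png"); print(rot(t)[1])
E
```

```text
[ 0.4232 -0.2541  0.2158] [ 0.2  0.2 -2.3] yaw -3.23
expected px 344.2 178.2
[[478.8, -192.7], [455.8, -221.6], [443.4, -186.4], [442.7, -203.4], [440.6, -169.8], [420.5, -185.9], [420.3, -202.9], [404.7, -157.3], [397.4, -185.2], [396.7, -202.3], [367.0, -142.8]] [ 424.4 -186.4]
outline [(418.7, -184.2, 83.5, 111.8, 87.2)]
[(451.4, -342.3, 57.0, 73.8, 86.1), (432.5, -296.6, 111.0, 59.3, 23.1)]
```

>>> apply_moves:
  series:
    - [[1,-0.2,-0.15,0,-0.7],[1,0,0,-1,0],[1,0,0,-1,0],[1,0,0,-0.5,0],[1,0,0,0,0],[1,0,0,0,0]]

```text
t: 37.8
tcp_pos: [0.4214, -0.2558, 0.1909]
eef_rot: [[0.068, 0.998, -0.0], [0.998, -0.068, 0.0], [0.0, -0.0, -1.0]]
force: [-0.1, 0.2, -2.0]
finger_gap: 0.195
finger_force: 98.1
```

```bash
python3 over.py 26
```

```text
[ 0.4214 -0.2558  0.1909] [-0.1  0.2 -2. ] yaw -3.9
expected px 342.7 179.9
[[457.4, -149.1], [448.1, -144.5], [442.4, -188.1], [442.3, -205.4], [419.5, -187.4], [418.9, -204.5], [396.3, -203.8], [396.9, -186.8]] [ 427.7 -183.7]
outline [(419.2, -184.5, 85.8, 114.9, 87.2)]
```

>>> apply_moves:
  series:
    - [[1,0,0,-0.4,0],[1,0,0,-0.4,0],[1,0,0,-0.3,0],[1,0,0,-0.1,0],[1,0,0,0,0]]

```text
t: 38.4
tcp_pos: [0.4214, -0.2559, 0.179]
eef_rot: [[0.068, 0.998, -0.0], [0.998, -0.068, 0.0], [0.0, -0.0, -1.0]]
force: [0.2, 0.4, -2.0]
finger_gap: 0.19
finger_force: 98.1
```

```bash
python3 over.py 27 .088
```

```text
[ 0.4214 -0.2559  0.179 ] [ 0.2  0.4 -2. ] yaw -3.9
expected px 341.9 180.3
[[458.9, -149.8], [449.3, -144.8], [443.0, -188.0], [441.9, -205.3], [426.3, -143.6], [419.0, -204.4], [419.3, -187.5], [403.0, -142.4], [396.0, -203.7], [396.5, -187.2], [395.8, -164.5], [380.5, -163.7]] [ 419.1 -173.7]
outline [(418.8, -183.8, 86.5, 118.7, 87.2)]
```

>>> apply_moves:
  series:
    - [[1,0,0,0,0]]

```text
t: 38.6
tcp_pos: [0.4216, -0.256, 0.1793]
eef_rot: [[0.068, 0.998, 0.0], [0.998, -0.068, -0.0], [-0.0, 0.0, -1.0]]
force: [-0.4, -0.5, -0.1]
finger_gap: 0.187
finger_force: 98.1
```

>>> apply_moves:
  series:
    - [[1,0,0,-0.05,0],[1,0,0,0,0]]

```text
t: 38.8
tcp_pos: [0.4215, -0.256, 0.1787]
eef_rot: [[0.068, 0.998, 0.0], [0.998, -0.068, -0.0], [-0.0, 0.0, -1.0]]
force: [-0.5, 1.2, -1.5]
finger_gap: 0.192
finger_force: 98.1
```

>>> apply_moves:
  series:
    - [[1,-0.06,-1,0,0],[1,-0.06,-1,0,0],[1,-0.06,-1,0,0],[1,-0.06,-1,0,0],[1,-0.06,-1,0,0],[1,-0.06,-1.1,0,0],[1,-0.06,-1.1,0,0],[1,0,0,0,0]]

```text
t: 39.6
tcp_pos: [0.4169, -0.33, 0.1786]
eef_rot: [[0.07, 0.998, 0.0], [0.998, -0.07, -0.001], [-0.001, 0.0, -1.0]]
force: [0.2, -1.0, -2.0]
finger_gap: 0.194
finger_force: 98.1
```

>>> apply_moves:
  series:
    - [[1,0,0,1.5,0],[1,0,0,2.5,0],[1,0,0,2,0],[1,0.3,4,0,1],[1,0.3,5,0,1],[1,0.3,5,0,1],[1,0.3,5,0,1],[1,0.3,5,0,1]]

```text
t: 40.4
tcp_pos: [0.4319, -0.0861, 0.2389]
eef_rot: [[-0.02, 1.0, 0.001], [1.0, 0.02, -0.0], [-0.0, 0.001, -1.0]]
force: [1.7, 0.1, -1.5]
finger_gap: 0.194
finger_force: 98.1
```

>>> apply_moves:
  series:
    - [[1,0.2,5,0,1],[1,0,5,0,0],[1,0,5,0,0],[1,0,5,0,0],[1,0,5,0,0],[1,0,5,0,0],[1,0,4,0,0],[1,0,0,0,0]]

```text
t: 41.2
tcp_pos: [0.4327, 0.2585, 0.2392]
eef_rot: [[-0.045, 0.999, 0.0], [0.999, 0.045, 0.005], [0.005, 0.001, -1.0]]
force: [-0.9, -1.5, -1.5]
finger_gap: 0.189
finger_force: 98.1
```

```bash
python3 - <<'E'
from rot import *; from tile import tile
S=sense(); R=S["eef_rot"]; print(np.round(S["tcp_pos"],4),"yaw",np.degrees(np.arctan2(R[1][1],R[0][1])).round(2))
t=imaging.camera("top"); s=imaging.camera("side"); cv2.imwrite("pics/t28.png",t); cv2.imwrite("pics/s28.png",s)
g=lambda c:c.max(2)
print(rot(t)); print("btn",blob("top",t,lambda c:g(c)>215,(352,186,372,202),.078,amin=8))
k=6; b=(288,158,356,206); c=cv2.resize(t[b[1]:b[3],b[0]:b[2]],None,fx=k,fy=k,interpolation=cv2.INTER_CUBIC)
bh=cv2.morphologyEx(c.min(2),cv2.MORPH_BLACKHAT,np.ones((31,31),np.uint8))
nn,l,st,ce=cv2.connectedComponentsWithStats((bh>35).astype(np.uint8))
W=np.array([(onz("top",*((ce[i]+.5)/k-.5+[b[0],b[1]]),.087)*1000)[:2] for i in range(1,nn) if 90<st[i,4]<900 and st[i,2]<36 and st[i,3]<36])
W=W[np.argsort(-W[:,1])]; print(len(W),W.round(1).tolist())
print("mat side dark",blob("side",s,lambda c:g(c)<75,(140,255,240,345),.024,amin=100))
E
```

```text
[0.4327 0.2585 0.2392] yaw 2.58
([(422.1, -203.9, 54.6, 105.5, 89.6), (429.7, -104.8, 140.1, 107.5, 88.9)], [(440.7, -242.8, 16.4, 30.7, 88.3)])
btn [(384.2, -245.8, 18.0, 17.2, 88.3), (389.3, -221.5, 4.7, 40.0, 86.9)]
21 [[427.3, -46.9], [405.3, -60.1], [428.5, -62.1], [451.7, -64.3], [404.4, -78.1], [427.7, -79.9], [449.6, -80.6], [404.3, -124.4], [459.8, -125.7], [427.5, -125.8], [450.3, -127.4], [403.3, -141.1], [426.4, -142.5], [449.4, -144.2], [380.7, -163.7], [396.6, -187.3], [419.4, -187.6], [443.2, -188.1], [396.0, -203.7], [419.0, -204.3], [442.0, -205.3]]
mat side dark [(445.9, 496.1, 81.5, 155.0, 2.6), (519.4, 464.8, 209.4, 23.8, 90.0)]
```

All three tiles are seated, with centres (428,-71), (427,-134) and (419,-196), and the rotator hasn't moved. Returning the spatula to its mat, whose centre is about (447,494).

>>> apply_moves:
  series:
    - [[1,0.2,3.5,0,0],[1,0.2,3.5,0,0],[1,0.2,3.5,0,0],[1,0.2,3.5,0,0],[1,0.2,3,0,0],[1,0.2,2.5,-1,0],[1,0,0,-2,0],[1,0,0,0,0]]

```text
t: 42.1
tcp_pos: [0.446, 0.4444, 0.2059]
eef_rot: [[-0.036, 0.999, -0.003], [0.999, 0.036, -0.005], [-0.004, -0.003, -1.0]]
force: [0.2, -1.6, -2.5]
finger_gap: 0.195
finger_force: 98.1
```

>>> apply_moves:
  series:
    - [[1,0,0,-2.5,0],[1,0,0,-2.5,0],[1,0,0,-1.5,0],[1,0,0,0,0],[1,0,0,0,0]]

```text
t: 42.6
tcp_pos: [0.4467, 0.4463, 0.1445]
eef_rot: [[-0.036, 0.999, 0.0], [0.999, 0.036, 0.0], [0.0, 0.0, -1.0]]
force: [0.1, 0.1, 0.2]
finger_gap: 0.191
finger_force: 98.1
```

>>> apply_moves:
  series:
    - [[1,0,1.3,0,0.5],[1,0,0,-1,0],[1,0,0,-0.5,0],[1,0,0,-0.2,0],[1,0,0,-0.15,0],[1,0,0,0,0],[1,0,0,0,0]]

```text
t: 43.3
tcp_pos: [0.4462, 0.4595, 0.1254]
eef_rot: [[-0.045, 0.999, 0.0], [0.999, 0.045, -0.0], [-0.0, 0.0, -1.0]]
force: [-1.0, -1.8, 3.0]
finger_gap: 0.189
finger_force: 98.5
```

>>> apply_moves:
  series:
    - [[0.2,0,0,0,0],[-0.2,0,0,0,0],[-0.2,0,0,0,0],[-0.2,0,0,0,0],[-0.2,0,0,2,0],[-0.2,0,0,3,0],[-0.2,0,0,4,0],[-0.2,0,-3,1,0]]

```text
t: 44.1
tcp_pos: [0.4457, 0.4348, 0.2298]
eef_rot: [[-0.05, 0.999, 0.003], [0.999, 0.05, 0.008], [0.008, 0.004, -1.0]]
force: [1.0, 0.4, 0.2]
finger_gap: 0.6
finger_force: 0.0
```

>>> apply_moves:
  series:
    - [[1,0,-5,0,0],[1,0,-5,0,0],[1,0,-5,0,0],[1,0,-5,0,0],[1,0,-5,0,0],[1,-0.5,-5,0,0],[1,-0.5,-5,0,0],[1,-0.5,-5,0,0]]

```text
t: 44.9
tcp_pos: [0.4309, 0.0285, 0.2254]
eef_rot: [[-0.045, 0.999, 0.001], [0.999, 0.045, -0.0], [-0.0, 0.001, -1.0]]
force: [0.1, -0.8, -0.9]
finger_gap: -0.003
finger_force: 0.0
```

>>> apply_moves:
  series:
    - [[1,-0.5,-5,0,0],[1,-0.5,-5,0,0],[1,-0.5,-5,0,0],[1,-0.5,-3,0,0],[1,0,0,0,0],[1,0,0,0,0]]

```text
t: 45.5
tcp_pos: [0.4113, -0.1492, 0.2252]
eef_rot: [[-0.043, 0.999, 0.0], [0.999, 0.043, 0.0], [0.0, 0.0, -1.0]]
force: [0.9, 0.9, 0.8]
finger_gap: -0.003
finger_force: 0.0
```

```bash
python3 - <<'E'
from rot import *; from lift import bar
S=sense(); R=S["eef_rot"]; print(np.round(S["tcp_pos"],4),S["finger_gap"],"yaw",np.degrees(np.arctan2(R[1][1],R[0][1])).round(2))
t=imaging.camera("top"); s=imaging.camera("side"); cv2.imwrite("pics/t30.png",t); cv2.imwrite("pics/s30.png",s)
g=lambda c:c.max(2)
bar(t,s); print("btn",blob("top",t,lambda c:g(c)>215,(352,186,372,202),.078,amin=8)); print(rot(t))
print("blade",blob("top",t,lambda c:g(c)>180,(104,160,160,203),.026,amin=50),"mat",blob("top",t,lambda c:g(c)<70,(104,163,158,200),.024))
a=cv2.resize(t[150:230,95:175],None,fx=4,fy=4,interpolation=3); b=cv2.resize(t[150:230,275:395],None,fx=4,fy=4,interpolation=3)
cv2.imwrite("pics/v30.png",np.hstack([a,b]))
E
```

```text
[ 0.4113 -0.1492  0.2252] -0.002935452351836655 yaw 2.49
top bar [(409.7, 452.3, 68.6, 14.4, 86.0)]
side bar []
btn []
([(429.4, -102.5, 135.6, 108.3, 88.9)], [(408.9, -225.9, 169.2, 87.5, 3.8), (426.8, -185.2, 130.6, 50.7, 0.1)])
blade [(394.5, 454.0, 49.2, 22.0, 87.2), (414.0, 481.9, 131.4, 54.8, 86.6)] mat [(448.9, 492.3, 79.7, 156.3, 3.0)]
```

View pics/v30.png

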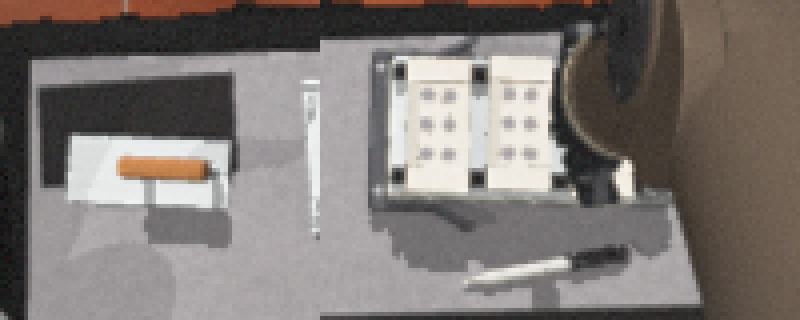

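The left view shows the spatula has been knocked half off its mat: bar (163,167), blade centre about (414,482) mm, yaw about -4°. The tiles are fine. I'll fetch it and lay it back.

>>> apply_moves:
  series:
    - [[-0.2,0,4,0,-1],[-0.2,0,5,0,-1],[-0.2,0,5,0,-1],[-0.2,0,5,0,-1],[-0.2,0,5,0,-1],[-0.2,0,5,0,-1],[-0.2,0,5,0,-0.2],[-0.2,0,5,0,0]]

```text
t: 46.4
tcp_pos: [0.4101, 0.2446, 0.2254]
eef_rot: [[0.06, 0.998, 0.0], [0.998, -0.06, 0.0], [0.0, 0.0, -1.0]]
force: [1.4, -0.1, -0.3]
finger_gap: 0.602
finger_force: 0.0
```

>>> apply_moves:
  series:
    - [[-0.2,0,5,0,0],[-0.2,0,5,0,0],[-0.2,0,5,0,0],[-0.2,0,3,0,0],[-0.2,0,1,0,0],[-0.2,0,0,0,0],[-0.2,0,0,0,0]]

```text
t: 47.1
tcp_pos: [0.411, 0.4304, 0.2249]
eef_rot: [[0.062, 0.998, -0.0], [0.998, -0.062, -0.001], [-0.001, -0.0, -1.0]]
force: [0.7, -0.3, -0.6]
finger_gap: 0.601
finger_force: 0.0
```

>>> apply_moves:
  series:
    - [[-0.2,0,2.4,-2,0],[-0.2,0,0,-3,0],[-0.2,0,0,-2.5,0],[-0.2,0,0,-1,0],[-0.2,0,0,-0.5,0],[-0.2,0,0,0,0],[-0.2,0,0,0,0]]

```text
t: 47.8
tcp_pos: [0.4119, 0.4553, 0.1364]
eef_rot: [[0.063, 0.998, 0.001], [0.998, -0.063, 0.001], [0.001, 0.001, -1.0]]
force: [0.0, 0.4, -0.5]
finger_gap: 0.602
finger_force: 0.0
```

>>> apply_moves:
  series:
    - [[-0.2,-0.15,0,-0.7,0],[-0.2,0,0,-0.45,0],[-0.2,0,0,0,0],[0.4,0,0,0,0],[1,0,0,0,0],[1,0,0,0,0],[1,0,0,0,0],[1,0,0,0,0]]

```text
t: 48.6
tcp_pos: [0.4099, 0.4553, 0.124]
eef_rot: [[0.063, 0.998, 0.0], [0.998, -0.063, 0.0], [0.0, 0.0, -1.0]]
force: [-0.7, -0.2, 3.8]
finger_gap: 0.195
finger_force: 98.3
```

>>> apply_moves:
  series:
    - [[1,0,0,0.5,0],[1,0,0,1.5,0],[1,0,0,1,0],[1,0,0,0,0],[1,1,0,0,1],[1,1.5,0.2,0,1.5],[1,1.2,0.3,0,1.5],[1,0,0,0,1.5]]

```text
t: 49.4
tcp_pos: [0.4494, 0.4594, 0.153]
eef_rot: [[-0.032, 0.999, 0.001], [0.999, 0.032, -0.001], [-0.001, 0.001, -1.0]]
force: [-0.5, -0.9, -1.7]
finger_gap: 0.19
finger_force: 97.7
```

```bash
python3 - <<'E'
from meas import *
S=sense(); R=S["eef_rot"]; print(np.round(S["tcp_pos"],4),S["finger_gap"],np.round(S["force"],1),np.round(R,3).tolist())
s=imaging.camera("side"); cv2.imwrite("pics/s31.png",s)
z=S["tcp_pos"][2]-.0993
g=lambda c:c.max(2)
print("blade side",blob("side",s,lambda c:g(c)>185,(140,250,230,345),z,amin=60))
E
```

```text
[0.4494 0.4594 0.153 ] 0.19028138585536172 [-0.5 -0.9 -1.7] [[-0.032, 0.999, 0.001], [0.999, 0.032, -0.001], [-0.001, 0.001, -1.0]]
blade side [(448.4, 511.8, 54.9, 83.9, 1.8), (439.6, 459.4, 31.3, 49.1, 1.3), (416.9, 363.5, 77.1, 49.6, 18.5)]
```

>>> apply_moves:
  series:
    - [[1,0,0,-1.2,0],[1,0,0,-1,0],[1,0,0,-0.3,0],[1,0,0,-0.15,0],[1,0,0,0,0],[1,0,0,0,0]]

```text
t: 50.05
tcp_pos: [0.4469, 0.4604, 0.1274]
eef_rot: [[-0.033, 0.999, 0.0], [0.999, 0.033, 0.0], [0.0, 0.0, -1.0]]
force: [-0.0, -0.1, -1.6]
finger_gap: 0.196
finger_force: 97.7
```

>>> apply_moves:
  series:
    - [[1,0,0,-0.1,0],[1,0,0,0,0],[1,0,0,0,0]]

```text
t: 50.35
tcp_pos: [0.447, 0.4602, 0.1263]
eef_rot: [[-0.033, 0.999, 0.0], [0.999, 0.033, 0.0], [0.0, 0.0, -1.0]]
force: [-0.5, 0.8, -1.1]
finger_gap: 0.192
finger_force: 97.7
```

>>> apply_moves:
  series:
    - [[1,0,0,-0.1,0],[1,0,0,0,0],[1,0,0,-0.05,0],[1,0,0,0,0]]

```text
t: 50.75
tcp_pos: [0.4469, 0.4601, 0.1246]
eef_rot: [[-0.033, 0.999, -0.0], [0.999, 0.033, -0.0], [-0.0, -0.0, -1.0]]
force: [0.1, -0.1, -2.0]
finger_gap: 0.196
finger_force: 97.7
```

>>> apply_moves:
  series:
    - [[0.2,0,0,0,0],[-0.2,0,0,0,0],[-0.2,0,0,0,0],[-0.2,0,0,0,0],[-0.2,0,0,2,0],[-0.2,0,0,3,0],[-0.2,0,0,4,0],[-0.2,0,-3,1,0]]

```text
t: 51.55
tcp_pos: [0.4463, 0.4352, 0.2293]
eef_rot: [[-0.037, 0.999, 0.003], [0.999, 0.037, 0.008], [0.008, 0.004, -1.0]]
force: [-0.1, 0.4, 0.6]
finger_gap: 0.604
finger_force: 0.0
```

>>> apply_moves:
  series:
    - [[1,0,-5,0,0],[1,0,-5,0,0],[1,0,-5,0,0],[1,0,-5,0,0],[1,0,-5,0,0],[1,-0.5,-5,0,0],[1,-0.5,-5,0,0],[1,-0.5,-5,0,0]]

```text
t: 52.35
tcp_pos: [0.4315, 0.029, 0.225]
eef_rot: [[-0.033, 0.999, 0.001], [0.999, 0.033, -0.0], [-0.0, 0.001, -1.0]]
force: [1.7, -0.2, -0.3]
finger_gap: -0.001
finger_force: 0.0
```

>>> apply_moves:
  series:
    - [[1,-0.5,-5,0,0],[1,-0.5,-5,0,0],[1,-0.5,-5,0,0],[1,-0.5,-3,0,0],[1,0,0,0,0],[1,0,0,0,0]]

```text
t: 52.95
tcp_pos: [0.4119, -0.1486, 0.2248]
eef_rot: [[-0.031, 1.0, 0.0], [1.0, 0.031, 0.0], [0.0, 0.0, -1.0]]
force: [0.9, 0.2, -0.9]
finger_gap: 0.005
finger_force: 0.0
```

```bash
cat > chk.py <<'E'
from rot import *; from lift import bar
import sys
S=sense(); print(np.round(S["tcp_pos"],4),S["finger_gap"])
t=imaging.camera("top"); s=imaging.camera("side"); cv2.imwrite(f"pics/t{sys.argv[1]}.png",t); cv2.imwrite(f"pics/s{sys.argv[1]}.png",s)
g=lambda c:c.max(2)
bar(t,s); print("blade",blob("top",t,lambda c:g(c)>180,(104,160,160,203),.026,amin=50),"mat",blob("top",t,lambda c:g(c)<70,(104,163,158,200),.024))
print(rot(t)[0])
k=6; b=(288,158,356,206); c=cv2.resize(t[b[1]:b[3],b[0]:b[2]],None,fx=k,fy=k,interpolation=cv2.INTER_CUBIC)
bh=cv2.morphologyEx(c.min(2),cv2.MORPH_BLACKHAT,np.ones((31,31),np.uint8))
nn,l,st,ce=cv2.connectedComponentsWithStats((bh>35).astype(np.uint8))
W=np.array([(onz("top",*((ce[i]+.5)/k-.5+[b[0],b[1]]),.087)*1000)[:2] for i in range(1,nn) if 90<st[i,4]<900 and st[i,2]<36 and st[i,3]<36])
print(W[np.argsort(-W[:,1])].round(1).tolist())
E
python3 chk.py 32
```

```text
[ 0.4119 -0.1486  0.2248] 0.004699756232026545
top bar [(447.6, 457.0, 15.3, 68.3, 2.1)]
side bar []
blade [(434.8, 457.4, 24.0, 49.4, 3.7), (448.1, 486.6, 54.7, 129.4, 1.8)] mat [(448.0, 492.0, 81.1, 156.7, 2.8)]
[(429.4, -102.1, 134.8, 108.3, 88.9)]
[[405.2, -60.2], [428.7, -62.0], [451.8, -64.5], [404.6, -78.2], [427.5, -79.9], [449.7, -80.6], [404.1, -124.5], [427.5, -125.8], [459.7, -125.9], [450.2, -127.5], [403.3, -141.1], [426.4, -142.5], [449.3, -144.3], [398.7, -166.9], [395.7, -202.8], [369.6, -203.2]]
```

The spatula is square on its mat (blade (448,487), mat (448,492)) and the tiles are unchanged. Now the button at (384,-246).

>>> apply_moves:
  series:
    - [[1,-0.4,-2,0,-0.9],[1,-0.5,-2,0,-0.9],[1,-0.5,-2,0,-0.9],[1,-0.5,-2,0,-0.9],[1,-0.5,-1.5,0,-0.9],[1,-0.3,-0.3,-1.5,-0.9],[1,0,0,-2,0],[1,0,0,0,0]]

```text
t: 53.85
tcp_pos: [0.3842, -0.2451, 0.188]
eef_rot: [[0.06, 0.998, -0.003], [0.998, -0.06, 0.002], [0.002, -0.003, -1.0]]
force: [-0.5, -0.1, -0.2]
finger_gap: -0.0
finger_force: 0.0
```

>>> apply_moves:
  series:
    - [[1,0,0,-1,0],[1,0,0,-0.7,0],[1,0,0,0,0],[1,0,0,0,0]]

```text
t: 54.25
tcp_pos: [0.3852, -0.2462, 0.1728]
eef_rot: [[0.061, 0.998, 0.0], [0.998, -0.061, 0.0], [0.0, 0.0, -1.0]]
force: [-0.1, 1.2, -0.3]
finger_gap: 0.001
finger_force: 0.0
```

>>> apply_moves:
  series:
    - [[1,-0.1,-0.15,-0.8,0],[1,0,0,-0.8,0],[1,0,0,0,0],[1,0,0,0,0]]

```text
t: 54.65
tcp_pos: [0.3838, -0.2477, 0.1563]
eef_rot: [[0.061, 0.998, -0.001], [0.998, -0.061, 0.0], [0.0, -0.001, -1.0]]
force: [0.5, -0.3, 1.1]
finger_gap: -0.0
finger_force: 0.0
```

>>> apply_moves:
  series:
    - [[1,0,0,-0.2,0],[1,0,0,-0.2,0],[1,0,0,0,0]]

```text
t: 54.95
tcp_pos: [0.3842, -0.2479, 0.1527]
eef_rot: [[0.061, 0.998, 0.0], [0.998, -0.061, -0.0], [-0.0, 0.0, -1.0]]
force: [0.1, -0.8, 0.8]
finger_gap: -0.0
finger_force: 0.8
```

>>> apply_moves:
  series:
    - [[1,0,0,-0.2,0],[1,0,0,0,0]]

```text
t: 55.15
tcp_pos: [0.3842, -0.2479, 0.1507]
eef_rot: [[0.061, 0.998, 0.0], [0.998, -0.061, -0.0], [-0.0, 0.0, -1.0]]
force: [0.2, 0.8, 4.0]
finger_gap: 0.002
finger_force: 1.3
```

Touching the cap, and its height agrees with z≈0.079. Pressing to the bottom.

>>> apply_moves:
  series:
    - [[1,0,0,-0.2,0],[1,0,0,-0.1,0],[1,0,0,0,0]]

```text
t: 55.45
tcp_pos: [0.3843, -0.2479, 0.1484]
eef_rot: [[0.061, 0.998, 0.001], [0.998, -0.061, -0.001], [-0.001, 0.001, -1.0]]
force: [-3.1, 1.0, 16.2]
finger_gap: 0.003
finger_force: 8.0
```

>>> apply_moves:
  series:
    - [[1,0,0,-0.15,0],[1,0,0,0,0],[1,0,0,0,0]]

```text
t: 55.75
tcp_pos: [0.3844, -0.2479, 0.148]
eef_rot: [[0.061, 0.998, 0.001], [0.998, -0.061, -0.002], [-0.001, 0.001, -1.0]]
force: [-7.4, 4.7, 35.1]
finger_gap: -0.002
finger_force: 17.3
```

It bottomed out firmly. Rise, clear the view and check everything.

>>> apply_moves:
  series:
    - [[1,0,0,1,0],[1,0,0,2.5,0],[1,0,-1,4,0],[1,0,-5,3,0],[1,-1,-5,2,0],[1,-1,-5,0,0],[1,-1,-5,0,0],[1,0,0,0,0]]

```text
t: 56.55
tcp_pos: [0.3514, -0.4514, 0.2644]
eef_rot: [[0.07, 0.998, -0.002], [0.998, -0.07, -0.003], [-0.003, -0.002, -1.0]]
force: [-0.2, 0.8, -1.5]
finger_gap: 0.0
finger_force: 0.0
```

```bash
python3 chk.py 33; python3 - <<'E'
from meas import *
t=cv2.imread("pics/t33.png"); g=lambda c:c.max(2)
print("btn",blob("top",t,lambda c:g(c)>215,(352,186,372,202),.078,amin=8))
print("console",blob("top",t,lambda c:g(c)<75,(345,165,372,190),.082,amin=20))
E
```

```text
[ 0.3514 -0.4514  0.2644] 0.00011788943075916081
top bar [(447.9, 457.1, 14.8, 68.3, 2.1)]
side bar []
blade [(434.9, 457.7, 24.0, 48.9, 3.6), (448.1, 486.6, 54.7, 129.4, 1.8)] mat [(448.0, 491.8, 81.1, 157.1, 2.7)]
[(427.9, -133.5, 195.3, 109.5, 86.7)]
[[378.3, -27.7], [405.1, -60.1], [428.5, -62.2], [451.6, -64.6], [404.6, -78.1], [427.7, -79.9], [449.7, -80.7], [404.3, -124.4], [427.5, -125.9], [450.3, -127.5], [403.3, -141.0], [426.4, -142.6], [449.2, -144.2], [380.7, -163.7], [396.6, -187.2], [419.5, -187.6], [443.1, -188.2], [396.0, -203.8], [419.0, -204.4], [442.0, -205.4]]
btn [(384.2, -245.8, 18.0, 17.2, 88.3), (389.3, -221.5, 4.7, 40.0, 86.9)]
console [(440.7, -242.8, 15.6, 30.8, 86.8)]
```

The rotator, all three tiles, the spatula and the button are all where they should be, so I'm handing in.

```bash
python3 -c "
from rig import sign_off
print(sign_off())"
```

```text
the job is handed in; nothing more can be done
None
```

The job is handed in, done in the order asked: rotator home and square in its dock, one tile in each of the three pockets, spatula back on its mat (it was knocked half off once and I re-laid it), and the start button pressed last.

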